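Unpack the ink parcel into the tin and pin it shut

TASK

Fold both flaps of the parcel carton right back, move every ink box from it into the silver tin, and shut the tin's lid fully. Then lock it: push the orange-handled pin sideways through all three plates of the lock, from either side, until its grip comes up against the outer plate, and leave it there. Do not disturb the mug, the bell or the clipboard.

Things in the scene. Friction and masses are not known exactly. Their poses are not given: they have to be found in the camera images.
- tin: silver tin with a hinged lid, 128 (x) x 148 (y) x 74 mm high without lid, walls and floor 4 mm (inside 120 x 140 x 70 mm); does not move on the desk. Origin: centre of its underside; x points from its front (lock side, roughly towards the robot) to its hinge side, z up
- tin_lid (a joint): the tin's lid, 128 (x) x 148 x 6 mm: 0 = shut on the rim (its top then 80 mm above the desk), grows as it opens up and back, stops at 2.05 rad; starts wide open; a stiff hinge (0.14 N m) keeps it where it is left, so push it all the way down. Its front edge carries a red upright tongue (28 mm, 8 mm thick) with a 14 mm square hole, which comes between the two lock plates when shut
- tin_hinge (a point): point on the lid's hinge line, middle of the tin's rear rim, 74 mm above the desk; the lid's underside passes through it
- tin_lock (a point): lock centre, fixed to the tin 88 mm in front of its centre, 110 mm above the desk: centre of the red tongue's hole when shut. To either side (tin's y) stands a fixed dark steel plate 28 mm wide in x, 8 mm thick, 10 to 18 mm from this point, top 124 mm above the desk, with a 14 mm square hole along y; shut, all three holes line up. 30 mm above the lid's top
- carton: brown carton, 112 (x) x 148 (y) x 78 mm high, two flaps on top, walls and floor 4 mm; does not move on the desk. Origin: centre of its underside, z up. A low insert inside (top 26 mm above the desk) keeps up to four ink boxes upright 27 mm from the centre in x and y, about 25 mm of free room to both sides of each in y above the insert
- flap_near (a joint): carton flap hinged along y on the carton's -x rim (nearer the robot): 40 mm from hinge to free edge, 140 mm wide, 4 mm thick; 0 = level over the opening, 1.57 = straight up, 3.14 = level outwards, stops at 3.6 rad; starts raised 0.5 to 0.9 rad and stays where it is left (light stiff crease)
- flap_far (a joint): the same on the carton's +x rim (away from the robot)
- flap_near_hinge (a point): middle of the hinge line of the near flap, 80 mm above the desk
- flap_far_hinge (a point): middle of the hinge line of the far flap, 80 mm above the desk
- pin_grip (a point): loose lock pin: centre of its square orange grip, 36 (its x) x 26 x 26 mm, lying on the desk. A steel rod, 10 mm diameter, 64 mm long, tapered tip, runs out of the middle of one end face along the pin's +x. The grip outweighs the rod, so the rod stays level whichever side the grip lies on; its four sides are alike
- pin_mid (a point): point on the axis of the pin's rod, 18 mm from the grip's end face (36 mm from the grip's centre) along the pin's +x; it lies at the lock's centre when the grip touches the outer steel plate, from either side
- mug: coral mug, 82 mm wide, 92 mm high, on a wooden coaster (bystander); origin under its centre
- bell: chrome desk bell, 86 mm wide, 58 mm high (bystander); origin under its centre
- clipboard: clear clipboard with paper, 220 x 155 mm, lying flat (bystander); origin under its centre
- ink0_mid (a point): blue ink box with a white band, 44 (x) x 30 (y) x 62 mm (z, its height), about 80 g; point at its centre; None if there is none of this colour today. It starts upright in the carton, underside 4 mm above the desk, its y along the carton's y
- ink1_mid (a point): green ink box with a white band, 44 (x) x 30 (y) x 62 mm (z, its height), about 80 g; point at its centre; None if there is none of this colour today. It starts upright in the carton, underside 4 mm above the desk, its y along the carton's y
- ink2_mid (a point): yellow ink box with a white band, 44 (x) x 30 (y) x 62 mm (z, its height), about 80 g; point at its centre; None if there is none of this colour today. It starts upright in the carton, underside 4 mm above the desk, its y along the carton's y
- ink3_mid (a point): coral ink box with a white band, 44 (x) x 30 (y) x 62 mm (z, its height), about 80 g; point at its centre; None if there is none of this colour today. It starts upright in the carton, underside 4 mm above the desk, its y along the carton's y
Things that resemble listed ones, but are neither listed nor needed, are in the scene too. Leave any turquoise look-alike of the part that bears ink2_mid alone. Several things look just like the part that bears pin_grip: the one meant starts farthest to the robot's right.

How it is judged:
By the outcome, as a careful person would: the job done as asked, in the order asked, and still so for the second after the job is handed in, with the robot touching nothing.
Of ink0, ink1, ink2, ink3 only 2 to 4 are there at a start; the rules pass over those that are not, and their reading is None.
At some moment in a run one of pin may be knocked a few centimetres aside while the robot is not near it.
Once in a run the grip may slacken for a moment while it holds something.
It also fails if it takes over 210 s, if anything falls off the work surface, if the arm or the gripper's body presses on something with over 40 N, if the wrist force passes 120 N, or if a joint passes its speed limit or range.

ROBOT

A 6-joint arm with a two-finger parallel gripper is mounted at the origin on the work surface. World frame = base frame: x ahead of the robot, y to its left, z up, the work surface at z = 0. Lengths are in m, angles in rad, forces in N, time in s.
With the tool pointing down it reaches from about 0.3 to 0.775 m from the base axis. Payload 14.6 kg.
Tool frame: the origin (TCP) lies on the centre line of the jaws, within the pads' length; the fingertips stand 19 mm ahead of it and the grasp point (between the pads) is the TCP; y points along the fingers, x is the direction in which the jaws open and shut, and the axes are right-handed (so a half turn about y gives the same grasp; the last joint's range is limited). The gripper opens to 94 mm and grips with 3 to 60 N. Pads are 16 mm wide; open, the fingers measure 119 mm over their backs; the gripper's body (75 mm by 177 mm) begins 78 mm behind the grasp point.
Start: joints at [-1.345, 0.3, 1.521, -0, 1.321, -0.067], TCP at [0.159, -0.527, 0.224] pointing down, gripper open.
Joint ranges: [-3.03, 3.03], [-0.79, 2.21], [0.23, 2.52], [-1.04, 4.18], [0, 3.07], [-2.55, 2.55]. Speed limits (rad/s): [2.22, 2.22, 2.57, 3.14, 3.14, 3.14].

INTERFACE

Orientations are given as [roll, pitch, yaw] about the fixed x, y, z axes, in that order (R = Rz(yaw) Ry(pitch) Rx(roll)).
In Python, from station import get_obs, cams, workorder gives the robot as it stands.
- The arm moves only by the shell command python3 -m handwheel 'ROWS' [FORCE]. ROWS is JSON, a list of rows, each an object of numbers: "fingers": the opening, from -1 (shut) to 1 (fully open); "x", "y", "z": the shift along the tool's x, y, z in m; "spin": the turn about the tool's y in degrees. In form: [{"fingers": .., "x": .., "y": .., "z": .., "spin": ..}, ...]. A call has exactly 10 rows; each row is the pose to reach, as a shift and turn from the pose commanded when the call began, along the tool's axes at that moment; what a row does not reach only later rows make up. A row lasts 1/10 s, in which the tool goes at most 50 mm and 8.59 degrees, less where a joint would pass 70% of its speed; a pose out of reach is approached as far as the arm can. A call with a gripper value outside its range is refused whole. The fingers move at their own pace and stop on an object; FORCE is the grip in N (left out, the last holds). Time passes only in rows, so rows that repeat a pose let the fingers close, or fill a call up. It gives the time, the measured TCP pose, the force and the opening at its end, in the units of the state.
- get_obs(): the state, without advancing time (a new reading comes with each control period).
- cams.camera(name): name is "side" or "top"; returns (picture, depth): 384x512x3 uint8, red, green, blue; 384x512 float32, m along the optical axis (not along the pixel's ray), 0 where there is no reading.
- cams.get_calibration(name): a dict with "fx", "fy", "cx", "cy" (pixels), "view" (4x4, takes a point from world to camera coordinates). Camera axes: x right, y down, z forward; pixel columns grow to the right and rows downward; lengths in m; the calibration is good to about 2 mm. A picture is of the moment at which its call begins. get_calibration takes no time and is no camera call.
- workorder.hand_in(): hands the job in, once; it reports no verdict.
The state is a dict: "time_s": time; "qpos": joint angles; "joint_vel": joint speeds; "tau": joint torques, N m; "ee_pos": TCP position; "eef_rot": TCP orientation; "force": force on the tool from outside, world axes, zero at the start; "moment": the same for the moment, N m; "grip_width": finger opening in m.
Only numpy, scipy, OpenCV 4.12 (cv2) and the standard library are available. Lean on these libraries where they do the work, as an engineer would, in place of code of your own. Each camera call takes 0.05 s, during which the arm holds its last target. There are 200 camera calls.

## Working session

There is one attempt and no reset: what is moved stays moved. The work goes in short steps, Python scripts to look and compute and a shell command to move; the robot and the scene stay as the last step left them, time stands still between calls to the robot, and variables do not carry over. Pictures are saved under pics/ and viewed, about 12 in all and at most 16, crops included, and the job is handed in when it is done.

```bash
ls; mkdir -p pics
python3 - <<'E'
from station import get_obs,cams,workorder
import cv2,numpy as np
o=get_obs();print(o)
for n in("side","top"):
    p,d=cams.camera(n);cv2.imwrite(f"pics/{n}0.png",cv2.resize(p[:,:,::-1],(800,600),interpolation=cv2.INTER_CUBIC));np.savez(f"{n}0.npz",p=p,d=d)
    c=cams.get_calibration(n);print(n,{k:np.round(v,3).tolist() for k,v in c.items()})
E
```

```text
pics
{'time_s': 0.0, 'qpos': array([-1.34459144e+00,  3.00460681e-01,  1.52161198e+00,  2.75981277e-06,
        1.32068105e+00, -6.65984556e-02]), 'joint_vel': array([-1.37004995e-03, -8.16844054e-04,  7.00692175e-06, -3.40110884e-04,
        4.79786907e-04, -1.17899942e-03]), 'tau': array([-1.57579752e-04, -5.31801081e+01, -3.52733588e+01,  7.08321878e-02,
        2.44654709e-02, -7.31837417e-05]), 'ee_pos': array([ 0.15869328, -0.52634855,  0.22387896]), 'eef_rot': array([-1.57071639e+00,  1.15830456e-03, -1.27799363e+00]), 'force': array([-0.11508977, -0.74662405,  0.20120154]), 'moment': array([-0.00134191,  0.04382875, -0.04917024]), 'grip_width': 0.0935714404988017}
side {'fx': 368.1, 'fy': 368.1, 'cx': 256.816, 'cy': 187.44, 'view': [[0.995, -0.103, -0.007, -0.526], [-0.071, -0.626, -0.776, 0.128], [0.076, 0.773, -0.63, 1.083], [0.0, 0.0, 0.0, 1.0]]}
top {'fx': 482.239, 'fy': 482.239, 'cx': 249.968, 'cy': 182.978, 'view': [[0.016, -1.0, 0.016, -0.032], [-0.997, -0.017, -0.075, 0.537], [0.075, -0.015, -0.997, 1.392], [0.0, 0.0, 0.0, 1.0]]}
```

View pics/side0.png

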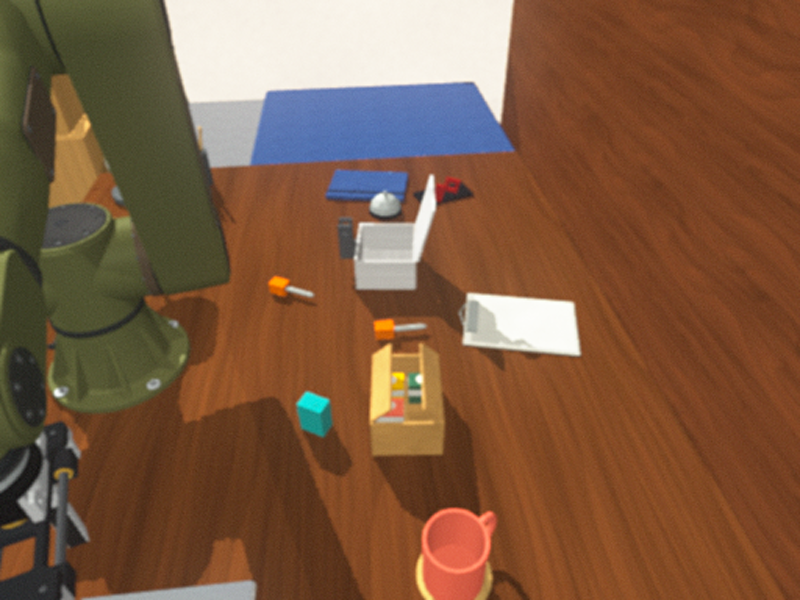

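View pics/top0.png

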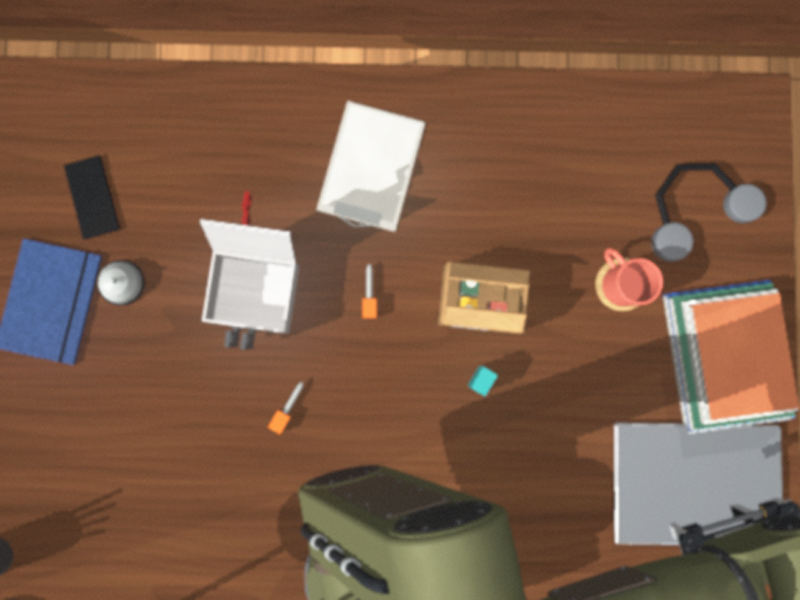

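The side view shows pins at (280,288) and (385,330), the carton at (407,400) and the tin at (385,255). The top view shows pins at (370,305) and (280,422), the carton at (485,298), the tin at (248,280), the turquoise decoy at (483,380), the mug at (630,280) and the bell at (120,283). Robot's right is -y, which is image right in the top view, so the pin meant is the one at top (370,305). Next I measure and crop.

```bash
cat > h.py <<'E'
from station import get_obs,cams,workorder
import cv2,numpy as np
def world(n,d):
    c=cams.get_calibration(n);v,u=np.mgrid[:384,:512]
    P=np.stack([(u-c['cx'])/c['fx']*d,(v-c['cy'])/c['fy']*d,d,np.ones_like(d)],-1)
    return (P@np.linalg.inv(c['view']).T)[...,:3]
def ray(n,u,v,z):
    c=cams.get_calibration(n);I=np.linalg.inv(c['view'])
    a=I[:3,:3]@[(u-c['cx'])/c['fx'],(v-c['cy'])/c['fy'],1];o=I[:3,3]
    return o+a*(z-o[2])/a[2]
def shot(n,tag):
    p,d=cams.camera(n);np.savez(f"{tag}.npz",p=p,d=d);return p,d
def crop(p,f,x0,x1,y0,y1,s):
    cv2.imwrite(f"pics/{f}.png",cv2.resize(np.ascontiguousarray(p[y0:y1,x0:x1,::-1]),None,fx=s,fy=s,interpolation=cv2.INTER_CUBIC))
def hsv(p): return cv2.cvtColor(p,cv2.COLOR_RGB2HSV)
def blobs(m,mn=15):
    n,l,s,c=cv2.connectedComponentsWithStats(m.astype(np.uint8))
    return [(l==i) for i in range(1,n) if s[i,4]>=mn]
E
python3 - <<'E'
from h import *
z=np.load('top0.npz');p,d=z['p'],z['d'];W=world('top',d);H=hsv(p)
s=np.load('side0.npz')
print('desk z',np.median(W[150:160,200:300,2]))
m=(H[...,0]>5)&(H[...,0]<14)&(H[...,1]>220)&(H[...,2]>180)
for b in blobs(m): 
    v,u=np.nonzero(b);print('orange',len(u),u.mean(),v.mean(),np.round(np.median(W[b],0),3),cv2.minAreaRect(np.c_[u,v].astype(np.float32)))
def reg(n,x0,x1,y0,y1,z0,z1):
    w=W[y0:y1,x0:x1].reshape(-1,3);w=w[(w[:,2]>z0)&(w[:,2]<z1)]
    r=cv2.minAreaRect((w[:,:2]*1000).astype(np.float32));print(n,len(w),r,np.median(w[:,2]))
reg('tin',120,200,130,225,.060,.082)
reg('carton',270,350,155,220,.066,.084)
reg('tin floor',120,200,160,210,-.01,.02)
crop(p,'c_top',120,350,130,280,3.4)
crop(s['p'],'c_side',160,300,110,300,3)
E
```

```text
desk z -0.0008767979041076623
tin 475 ((504.61920166015625, 238.02609252929688), (149.56082153320312, 169.83094787597656), 82.82115936279297) 0.0721652855439332
carton 350 ((517.7193603515625, -190.1376953125), (148.3449249267578, 112.7588882446289), 84.9706039428711) 0.07764119474800268
tin floor 3183 ((529.9613037109375, 245.19430541992188), (146.7388458251953, 235.72799682617188), 0.9870280623435974) 0.0015366718084854902
```

View pics/c_top.png

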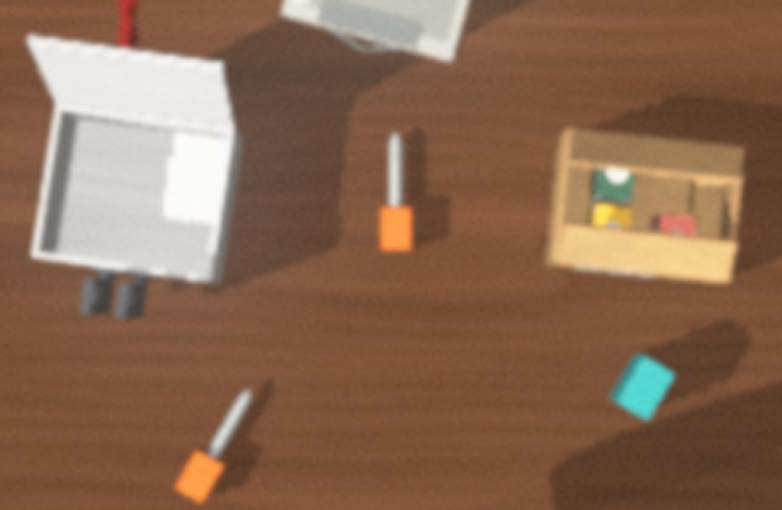

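View pics/c_side.png

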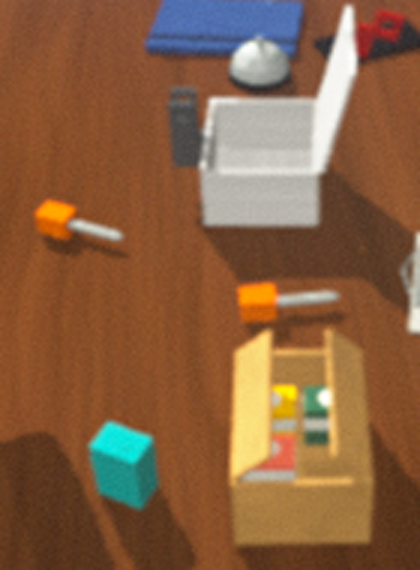

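The crops show carton contents of yellow (612,215), green (612,185) and coral (675,225) in c_top. The fourth slot looks empty and no blue is visible. The two pins are confirmed, and the right-hand one (397,228) is the one to use. Next come the tin, lock and pin poses.

```bash
cat >> h.py <<'E'
def go(x,y,z,psi):
    "shift in tool axes and spin (deg) from measured pose to target TCP, jaws (tool x) at yaw psi deg; frame after the spin too"
    o=get_obs();e=o['ee_pos'];q=np.degrees(o['eef_rot'][2]);d=np.array([x,y,z])-e
    for nm,a in(('now',q),('after spin',psi)):
        a=np.radians(a);print(nm,'x %.4f y %.4f z %.4f'%(d[0]*np.cos(a)+d[1]*np.sin(a),-d[2],-d[0]*np.sin(a)+d[1]*np.cos(a)),'spin %.1f'%((q-psi+180)%360-180))
def loc(o,yaw,x,y):
    a=np.radians(yaw);return np.round([o[0]+x*np.cos(a)-y*np.sin(a),o[1]+x*np.sin(a)+y*np.cos(a)],4)
E
python3 - <<'E'
from h import *
for n in('top','side'):
    z=np.load(n+'0.npz');p,d=z['p'],z['d'];W=world(n,d);H=hsv(p)
    m=(H[...,0]>6)&(H[...,0]<16)&(H[...,1]>190)&(H[...,2]>210)
    for b in blobs(m,25):
        v,u=np.nonzero(b);print(n,'orange',len(u),u.mean().round(1),v.mean().round(1),np.round(np.median(W[b],0),3))
    R=(W[...,0]>.35)&(W[...,0]<.68)&(W[...,1]>.1)&(W[...,1]<.4)
    wh=(H[...,1]<60)&(H[...,2]>120)
    # rim by white & z
    w=W[R&wh&(W[...,2]>.066)&(W[...,2]<.082)]
    # sort by front: for bins in y lowest x
    for yb in np.arange(.15,.34,.02):
        k=w[(w[:,1]>yb)&(w[:,1]<yb+.02)]
        if len(k): print(n,'y%.2f'%yb,len(k),np.round([k[:,0].min(),k[:,0].max()],3))
    for xb in np.arange(.44,.6,.02):
        k=w[(w[:,0]>xb)&(w[:,0]<xb+.02)]
        if len(k): print(n,'x%.2f'%xb,len(k),np.round([k[:,1].min(),k[:,1].max()],3))
    w=W[R&(W[...,2]>.113)&(W[...,2]<.13)&(W[...,0]<.47)];print('plates',len(w),w.min(0),w.max(0),w.mean(0))
    w=W[R&(W[...,2]>.15)];print('lid high',len(w),w.min(0),w.max(0))
E
```

```text
top y0.15 79 [0.462 0.58 ]
top y0.17 41 [0.451 0.583]
top y0.19 29 [0.453 0.585]
top y0.21 30 [0.453 0.588]
top y0.23 34 [0.455 0.59 ]
top y0.25 38 [0.455 0.592]
top y0.27 30 [0.463 0.595]
top y0.29 78 [0.466 0.595]
top y0.31 28 [0.468 0.525]
top x0.44 58 [0.17  0.263]
top x0.46 58 [0.167 0.316]
top x0.48 25 [0.165 0.314]
top x0.50 24 [0.163 0.311]
top x0.52 25 [0.159 0.31 ]
top x0.54 26 [0.157 0.308]
top x0.56 62 [0.156 0.305]
top x0.58 109 [0.175 0.303]
plates 73 [0.41952692 0.22776562 0.11420033] [0.44879688 0.26555267 0.12780416] [0.43359941 0.24705482 0.12251572]
lid high 610 [0.59536381 0.15017871 0.15001879] [0.67314621 0.29816505 0.22988822]
side orange 37 177.2 182.2 [0.278 0.172 0.021]
side y0.15 85 [0.456 0.579]
side y0.17 15 [0.449 0.578]
side y0.19 12 [0.45  0.582]
side y0.21 8 [0.451 0.582]
side y0.23 12 [0.455 0.586]
side y0.25 12 [0.452 0.589]
side y0.27 10 [0.46  0.589]
side y0.29 71 [0.461 0.594]
side y0.31 18 [0.466 0.526]
side x0.44 39 [0.166 0.269]
side x0.46 31 [0.164 0.316]
side x0.48 27 [0.163 0.314]
side x0.50 26 [0.16  0.314]
side x0.52 28 [0.157 0.31 ]
side x0.54 28 [0.154 0.307]
side x0.56 41 [0.154 0.306]
side x0.58 23 [0.206 0.303]
plates 53 [0.41800776 0.22385089 0.11319041] [0.44581304 0.26745212 0.12521822] [0.43205787 0.24552674 0.12043605]
lid high 289 [0.59353204 0.1478098  0.15377245] [0.66814038 0.29606059 0.22875908]
```

```bash
cat >> h.py <<'E'
def pins(n,p,d):
    W=world(n,d);H=hsv(p);m=(H[...,0]>6)&(H[...,0]<18)&(H[...,1]>215)&(H[...,2]>190)&(W[...,2]<.06)&(W[...,0]>.2)
    for b in blobs(m,15):
        v,u=np.nonzero(b);print(n,'orange',len(u),u.mean().round(1),v.mean().round(1),'plane z.026',np.round(ray(n,u.mean(),v.mean(),.026),4),'depth',np.round(W[b].mean(0),3))
E
python3 - <<'E'
from h import *
z=np.load('top0.npz');p,d=z['p'],z['d'];H=hsv(p);print(H[195,237],H[270,179])
pins('top',p,d)
W=world('top',d)
# rod of right pin: silvery pixels
m=np.zeros(H.shape[:2],bool);m[160:192,225:250]=(H[160:192,225:250,1]<90)&(H[160:192,225:250,2]>110)
v,u=np.nonzero(m);P=np.array([ray('top',a,b,.013)[:2] for a,b in zip(u,v)])
print(len(u),P.min(0),P.max(0),cv2.fitLine(P.astype(np.float32),2,0,.01,.01).ravel())
E
```

```text
[ 14 178 252] [ 14 180 251]
107 [0.51609194 0.01214902] [0.57821057 0.02744351] [0.99985576 0.01698499 0.5470135  0.01886318]
```

Run:
```python
from h import *
C=(.5177,-.1901)
print(loc(C,-5,0,0)); go(.5177,-.1901,.20,-95)
```

```text
[ 0.5177 -0.1901]
now x -0.2183 y 0.0239 z 0.4408 spin 21.8
after spin x -0.3663 y 0.0239 z 0.3283 spin 21.8
```

```bash
R='{"fingers":-1,"x":-0.218,"y":0,"z":0.441,"spin":21.8}'
python3 -m handwheel '[{"fingers":-1,"x":-0.02,"y":0,"z":0.04,"spin":2},{"fingers":-1,"x":-0.04,"y":0,"z":0.08,"spin":4},{"fingers":-1,"x":-0.06,"y":0,"z":0.12,"spin":6},{"fingers":-1,"x":-0.08,"y":0,"z":0.16,"spin":8},{"fingers":-1,"x":-0.10,"y":0,"z":0.20,"spin":10},{"fingers":-1,"x":-0.12,"y":0,"z":0.24,"spin":12},{"fingers":-1,"x":-0.14,"y":0,"z":0.285,"spin":14},{"fingers":-1,"x":-0.16,"y":0,"z":0.33,"spin":16},{"fingers":-1,"x":-0.18,"y":0,"z":0.37,"spin":19},{"fingers":-1,"x":-0.2,"y":0,"z":0.405,"spin":21.8}]' 20
python3 - <<'E'
from h import *
go(.5177,-.1901,.15,-95)
p,d=shot('top','top1');pins('top',p,d)
s,d=shot('side','side1')
cv2.imwrite('pics/t1.png',np.vstack([p[:,:,::-1]]))
crop(s,'s1',150,420,90,330,2.4)
E
```

```text
time_s: 1.1
ee_pos: [0.4901, -0.2164, 0.2241]
eef_rot: [-1.571, 0.0, -1.66]
force: [0.7, -0.4, -0.7]
grip_width: 0.0174
now x -0.0287 y 0.0741 z 0.0252 spin -0.1
after spin x -0.0286 y 0.0741 z 0.0252 spin -0.1
```

View pics/s1.png

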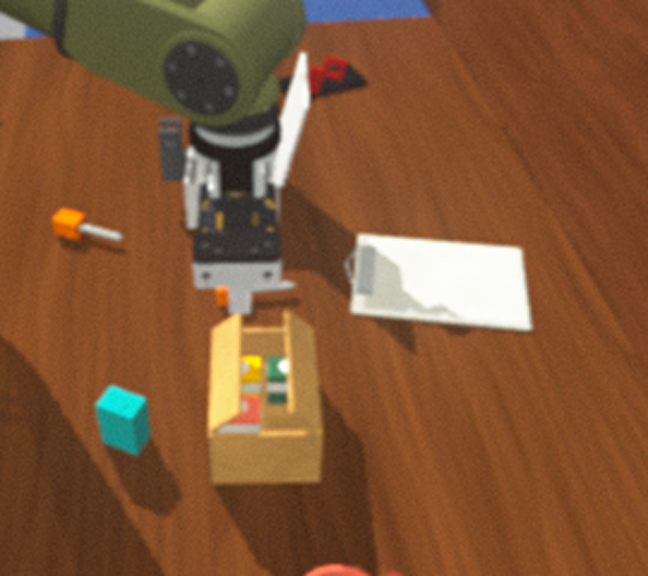

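```bash
sed -i 's/>215)/>150)/;s/H\[...,2\]>190/H[...,2]>200/' h.py
python3 -m handwheel '[{"fingers":-1,"x":-0.029,"y":0,"z":0.025,"spin":0},{"fingers":-1,"x":-0.029,"y":0,"z":0.025,"spin":0},{"fingers":-1,"x":-0.029,"y":0.04,"z":0.025,"spin":0},{"fingers":-1,"x":-0.029,"y":0.08,"z":0.025,"spin":0},{"fingers":-1,"x":-0.029,"y":0.117,"z":0.025,"spin":0},{"fingers":-1,"x":-0.029,"y":0.117,"z":0.025,"spin":0},{"fingers":-1,"x":-0.029,"y":0.117,"z":0.01,"spin":0},{"fingers":-1,"x":-0.029,"y":0.117,"z":-0.005,"spin":0},{"fingers":-1,"x":-0.029,"y":0.117,"z":-0.02,"spin":0},{"fingers":-1,"x":-0.029,"y":0.117,"z":-0.035,"spin":0}]' 20
python3 -m handwheel '[{"fingers":-1,"x":0,"y":0,"z":-0.01,"spin":0},{"fingers":-1,"x":0,"y":0,"z":-0.025,"spin":0},{"fingers":-1,"x":0,"y":0,"z":-0.040,"spin":0},{"fingers":-1,"x":0,"y":0,"z":-0.05,"spin":0},{"fingers":-1,"x":0,"y":0.005,"z":-0.05,"spin":0},{"fingers":-1,"x":0,"y":0.012,"z":-0.05,"spin":0},{"fingers":-1,"x":0,"y":0.019,"z":-0.05,"spin":0},{"fingers":-1,"x":0,"y":0.019,"z":-0.05,"spin":0},{"fingers":-1,"x":0,"y":-0.02,"z":-0.05,"spin":0},{"fingers":-1,"x":0,"y":-0.06,"z":-0.05,"spin":0}]' 20
python3 - <<'E'
from h import *
go(.5177,-.1901,.107,-95)
p,d=shot('top','top2');pins('top',p,d)
s,d=shot('side','side2')
crop(s,'s2',150,420,90,330,2.4)
E
```

```text
time_s: 2.2
ee_pos: [0.4567, -0.1871, 0.1098]
eef_rot: [-1.568, -0.001, -1.659]
force: [1.7, 0.4, 0.4]
grip_width: 0.0002
time_s: 3.2
ee_pos: [0.4063, -0.1815, 0.1677]
eef_rot: [-1.574, 0.001, -1.658]
force: [-0.4, 0.2, 0.3]
grip_width: 0.0004
now x -0.0012 y 0.0607 z 0.1117 spin -0.0
after spin x -0.0012 y 0.0607 z 0.1117 spin -0.0
top orange 112 236.0 197.1 plane z.026 [0.4948 0.0175 0.026 ] depth [0.495 0.018 0.023]
top orange 119 178.0 269.8 plane z.026 [0.283 0.18  0.026] depth [0.283 0.18  0.023]
```

View pics/s2.png

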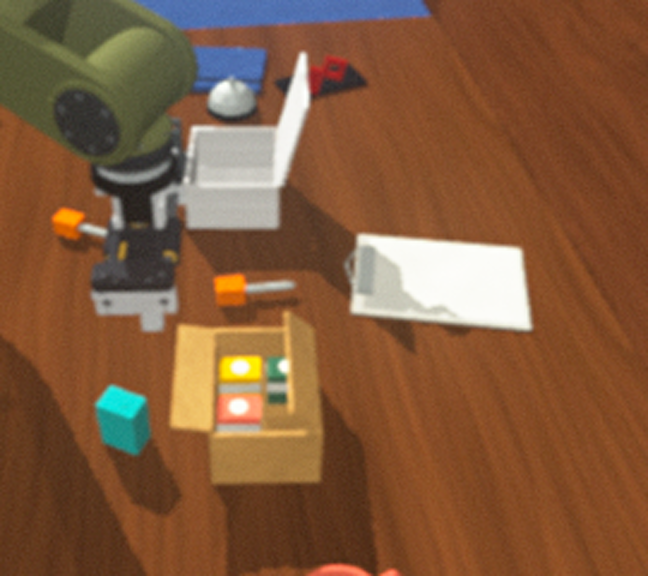

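The near flap is folded back level, with its edge at (195,375). The far flap (303,375) is next.

```bash
python3 -m handwheel '[{"fingers":-1,"x":0,"y":0,"z":0.045,"spin":0},{"fingers":-1,"x":0,"y":0,"z":0.085,"spin":0},{"fingers":-1,"x":0,"y":0,"z":0.110,"spin":0},{"fingers":-1,"x":0,"y":0,"z":0.110,"spin":0},{"fingers":-1,"x":0,"y":0.03,"z":0.11,"spin":0},{"fingers":-1,"x":0,"y":0.06,"z":0.11,"spin":0},{"fingers":-1,"x":0,"y":0.06,"z":0.115,"spin":0},{"fingers":-1,"x":0,"y":0.06,"z":0.13,"spin":0},{"fingers":-1,"x":0,"y":0.06,"z":0.145,"spin":0},{"fingers":-1,"x":0,"y":0.06,"z":0.160,"spin":0}]' 20
python3 -m handwheel '[{"fingers":-1,"x":0,"y":0,"z":0.01,"spin":0},{"fingers":-1,"x":0,"y":0,"z":0.02,"spin":0},{"fingers":-1,"x":0,"y":0,"z":0.035,"spin":0},{"fingers":-1,"x":0,"y":0,"z":0.036,"spin":0},{"fingers":-1,"x":0,"y":0.005,"z":0.036,"spin":0},{"fingers":-1,"x":0,"y":0.012,"z":0.036,"spin":0},{"fingers":-1,"x":0,"y":0.019,"z":0.036,"spin":0},{"fingers":-1,"x":0,"y":0.019,"z":0.036,"spin":0},{"fingers":-1,"x":0,"y":-0.02,"z":0.036,"spin":0},{"fingers":-1,"x":0,"y":-0.06,"z":0.036,"spin":0}]' 20
python3 -m handwheel '[{"fingers":-1,"x":0,"y":-0.05,"z":0,"spin":0},{"fingers":-1,"x":-0.05,"y":-0.05,"z":0,"spin":0},{"fingers":-1,"x":-0.1,"y":-0.05,"z":0,"spin":0},{"fingers":-1,"x":-0.15,"y":-0.05,"z":0,"spin":0},{"fingers":-0.07,"x":-0.15,"y":-0.05,"z":-0.05,"spin":0},{"fingers":-0.07,"x":-0.15,"y":-0.05,"z":-0.1,"spin":0},{"fingers":-0.07,"x":-0.15,"y":-0.05,"z":-0.1,"spin":0},{"fingers":-0.07,"x":-0.15,"y":-0.05,"z":-0.1,"spin":0},{"fingers":-0.07,"x":-0.15,"y":-0.05,"z":-0.1,"spin":0},{"fingers":-0.07,"x":-0.15,"y":-0.05,"z":-0.1,"spin":0}]' 20
python3 - <<'E'
from h import *
p,d=shot('top','top3');pins('top',p,d);W=world('top',d);H=hsv(p)
w=W[(abs(W[...,0]-.51)<.13)&(abs(W[...,1]+.19)<.1)]
r=w[(w[:,2]>.045)&(w[:,2]<.1)]; print('high ext',r.min(0),r.max(0),len(r))
tops=(W[...,2]>.055)&(W[...,2]<.072)&(abs(W[...,0]-.5177)<.06)&(abs(W[...,1]+.19)<.075)&((H[...,0]<8)|(H[...,0]>19))&(H[...,1]>90)
for lo,hi,n in((0,8,'coral'),(19,34,'yellow'),(60,95,'green'),(96,130,'blue'),(170,180,'coral2')):
  for b in blobs((abs(W[...,0]-.5177)<.06)&(abs(W[...,1]+.19)<.075)&(W[...,2]<.075)&(H[...,0]>=lo)&(H[...,0]<=hi)&(H[...,1]>120)&(H[...,2]>60),20):
    v,u=np.nonzero(b);print(n,len(u),u.mean(),v.mean(),np.median(W[b],0).round(4),((W[b].min(0)+W[b].max(0))/2).round(4))
crop(p,'t3',200,360,130,250,4)
E
```

```text
time_s: 4.3
ee_pos: [0.5666, -0.1961, 0.1088]
eef_rot: [-1.571, -0.0, -1.659]
force: [-4.0, -0.2, -0.3]
grip_width: 0.0008
time_s: 5.3
ee_pos: [0.6009, -0.1988, 0.167]
eef_rot: [-1.574, 0.001, -1.659]
force: [-0.2, -1.4, 0.4]
grip_width: 0.0004
time_s: 6.3
ee_pos: [0.5163, -0.0411, 0.2173]
eef_rot: [-1.571, -0.0, -1.659]
force: [0.7, -0.8, 0.6]
grip_width: 0.0429
top orange 120 178.0 269.8 plane z.026 [0.2831 0.1801 0.026 ] depth [0.283 0.18  0.023]
high ext [ 0.38070207 -0.26796297  0.04503613] [ 0.61390776 -0.1231294   0.09800557] 1898
coral 29 318.17241379310343 206.79310344827587 [ 0.4687 -0.2143  0.0628] [ 0.4739 -0.219   0.048 ]
yellow 120 300.15 199.46666666666667 [ 0.4821 -0.1673  0.0632] [ 0.495  -0.1656  0.034 ]
```

View pics/t3.png

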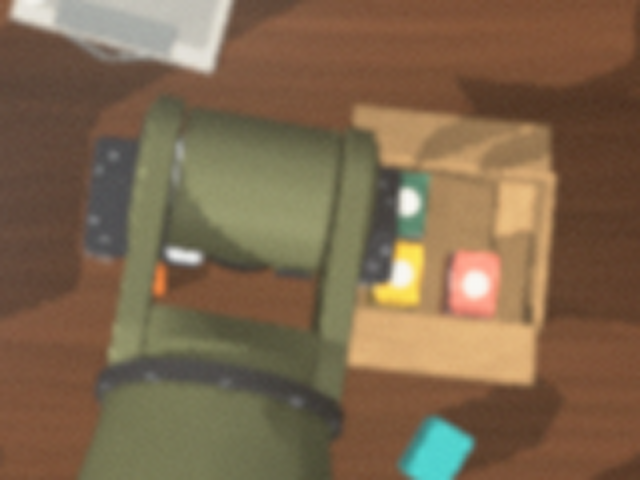

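Both flaps are folded back. Yellow is at (398,272), green at (410,205) and coral at (475,284), and the fourth slot is empty. I check the coral centre against its slot position and then grasp it.

Run:
```python
from h import *
C=(.5177,-.1901)
print('dots',ray('top',318.75,201,.066),ray('top',300.2,197.8,.066),ray('top',302.3,181,.066))
for n,a in(('coral',(-.027,-.027)),('yellow',(-.027,.027)),('green',(.027,.027))): print(n,loc(C,-5,*a))
T=(.519,.236)
for a in((-.028,-.033),(-.028,.033),(.025,0)): print('tin',loc(T,-7.1,*a))
x,y=loc(C,-5,-.027,-.027); go(x,y,.05,-95)
```

```text
dots [ 0.48572815 -0.21754955  0.066     ] [ 0.49391398 -0.16485248  0.066     ] [ 0.54173777 -0.17043406  0.066     ]
coral [ 0.4884 -0.2146]
yellow [ 0.4932 -0.1608]
green [ 0.547  -0.1656]
tin [0.4871 0.2067]
tin [0.4953 0.2722]
tin [0.5438 0.2329]
now x 0.1753 y 0.1672 z -0.0124 spin -0.0
after spin x 0.1753 y 0.1672 z -0.0125 spin -0.0
```

```bash
python3 -m handwheel '[{"fingers":-0.05,"x":0.04,"y":0,"z":-0.014,"spin":0},{"fingers":-0.05,"x":0.09,"y":0,"z":-0.014,"spin":0},{"fingers":-0.05,"x":0.14,"y":0,"z":-0.014,"spin":0},{"fingers":-0.05,"x":0.1775,"y":0,"z":-0.014,"spin":0},{"fingers":-0.05,"x":0.1775,"y":0.04,"z":-0.014,"spin":0},{"fingers":-0.05,"x":0.1775,"y":0.08,"z":-0.014,"spin":0},{"fingers":-0.05,"x":0.1775,"y":0.11,"z":-0.014,"spin":0},{"fingers":-0.05,"x":0.1775,"y":0.14,"z":-0.014,"spin":0},{"fingers":-0.05,"x":0.1775,"y":0.165,"z":-0.014,"spin":0},{"fingers":-0.05,"x":0.1775,"y":0.165,"z":-0.014,"spin":0}]' 25
python3 -m handwheel '[{"fingers":-1,"x":0,"y":0,"z":0,"spin":0},{"fingers":-1,"x":0,"y":0,"z":0,"spin":0},{"fingers":-1,"x":0,"y":0,"z":0,"spin":0},{"fingers":-1,"x":0,"y":0,"z":0,"spin":0},{"fingers":-1,"x":0,"y":-0.015,"z":0,"spin":0},{"fingers":-1,"x":0,"y":-0.04,"z":0,"spin":0},{"fingers":-1,"x":0,"y":-0.07,"z":0,"spin":0},{"fingers":-1,"x":0,"y":-0.1,"z":0,"spin":0},{"fingers":-1,"x":0,"y":-0.13,"z":0,"spin":0},{"fingers":-1,"x":0,"y":-0.14,"z":0,"spin":0}]' 25
python3 - <<'E'
from h import *
go(.4871,.2067,.055,-97.1)
E
```

```text
time_s: 7.35
ee_pos: [0.4847, -0.2159, 0.0492]
eef_rot: [-1.576, 0.002, -1.659]
force: [0.7, -0.7, 0.5]
grip_width: 0.0447
time_s: 8.35
ee_pos: [0.4867, -0.2168, 0.1958]
eef_rot: [-1.566, -0.002, -1.658]
force: [-1.3, 1.0, -1.2]
grip_width: 0.03
now x -0.4219 y 0.1408 z -0.0367 spin 2.1
after spin x -0.4203 y 0.1408 z -0.0520 spin 2.1
```

```bash
python3 -m handwheel '[{"fingers":-1,"x":-0.03,"y":0,"z":-0.002,"spin":0},{"fingers":-1,"x":-0.075,"y":0,"z":-0.006,"spin":0},{"fingers":-1,"x":-0.12,"y":0,"z":-0.010,"spin":0},{"fingers":-1,"x":-0.165,"y":0,"z":-0.014,"spin":0.5},{"fingers":-1,"x":-0.21,"y":0,"z":-0.018,"spin":1},{"fingers":-1,"x":-0.255,"y":0,"z":-0.022,"spin":1.5},{"fingers":-1,"x":-0.3,"y":0,"z":-0.026,"spin":2},{"fingers":-1,"x":-0.345,"y":0,"z":-0.03,"spin":2.1},{"fingers":-1,"x":-0.39,"y":0,"z":-0.034,"spin":2.1},{"fingers":-1,"x":-0.422,"y":0,"z":-0.037,"spin":2.1}]' 25
python3 -m handwheel '[{"fingers":-1,"x":0,"y":0,"z":0,"spin":0},{"fingers":-1,"x":0,"y":0,"z":0,"spin":0},{"fingers":-1,"x":0,"y":0.04,"z":0,"spin":0},{"fingers":-1,"x":0,"y":0.08,"z":0,"spin":0},{"fingers":-1,"x":0,"y":0.105,"z":0,"spin":0},{"fingers":-1,"x":0,"y":0.115,"z":0,"spin":0},{"fingers":-1,"x":0,"y":0.115,"z":0,"spin":0},{"fingers":-1,"x":0,"y":0.115,"z":0,"spin":0},{"fingers":-1,"x":0,"y":0.115,"z":0,"spin":0},{"fingers":-1,"x":0,"y":0.115,"z":0,"spin":0}]' 25
python3 - <<'E'
from h import *
go(.4871,.2067,.0535,-97.1)
p,d=shot('side','side4');crop(p,'s4',190,330,110,230,4)
E
```

```text
time_s: 9.35
ee_pos: [0.4853, 0.2096, 0.1918]
eef_rot: [-1.572, -0.0, -1.694]
force: [0.1, 0.1, -0.5]
grip_width: 0.0296
time_s: 10.35
ee_pos: [0.4865, 0.2073, 0.0786]
eef_rot: [-1.569, 0.001, -1.695]
force: [-0.3, -0.6, -0.8]
grip_width: 0.03
now x 0.0005 y 0.0251 z 0.0006 spin -0.0
after spin x 0.0005 y 0.0251 z 0.0006 spin -0.0
```

View pics/s4.png

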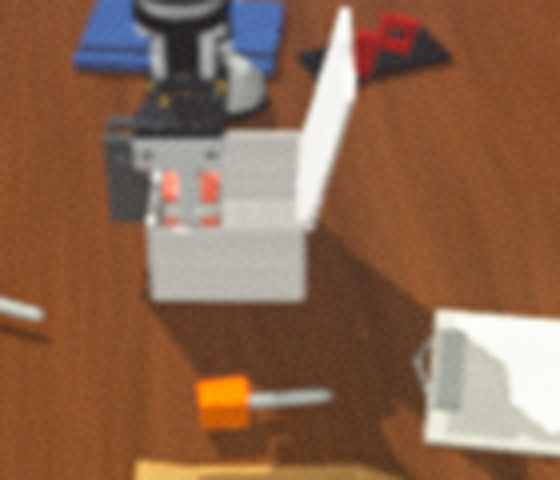

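The coral box is inside the tin, between the walls. I lower it and release.

```bash
python3 -m handwheel '[{"fingers":-1,"x":0,"y":0.01,"z":0,"spin":0},{"fingers":-1,"x":0,"y":0.02,"z":0,"spin":0},{"fingers":-1,"x":0,"y":0.025,"z":0,"spin":0},{"fingers":-1,"x":0,"y":0.0255,"z":0,"spin":0},{"fingers":-0.22,"x":0,"y":0.0255,"z":0,"spin":0},{"fingers":-0.22,"x":0,"y":0.0255,"z":0,"spin":0},{"fingers":-0.22,"x":0,"y":0.0255,"z":0,"spin":0},{"fingers":-0.22,"x":0,"y":0.005,"z":0,"spin":0},{"fingers":-0.22,"x":0,"y":-0.04,"z":0,"spin":0},{"fingers":-0.22,"x":0,"y":-0.09,"z":0,"spin":0}]' 25
python3 - <<'E'
from h import *
go(.492,-.163,.052,-95)
E
```

```text
time_s: 11.4
ee_pos: [0.4852, 0.2069, 0.1676]
eef_rot: [-1.574, -0.001, -1.695]
force: [0.0, -0.5, 1.1]
grip_width: 0.0365
now x 0.3662 y 0.1156 z 0.0526 spin -2.1
after spin x 0.3679 y 0.1156 z 0.0390 spin -2.1
```

```bash
python3 -m handwheel '[{"fingers":-0.05,"x":0.035,"y":-0.02,"z":0.005,"spin":0},{"fingers":-0.05,"x":0.08,"y":-0.02,"z":0.01,"spin":0},{"fingers":-0.05,"x":0.125,"y":-0.02,"z":0.016,"spin":0},{"fingers":-0.05,"x":0.17,"y":-0.02,"z":0.022,"spin":-0.5},{"fingers":-0.05,"x":0.215,"y":-0.02,"z":0.028,"spin":-1},{"fingers":-0.05,"x":0.26,"y":-0.02,"z":0.035,"spin":-1.5},{"fingers":-0.05,"x":0.305,"y":-0.02,"z":0.042,"spin":-2},{"fingers":-0.05,"x":0.345,"y":-0.02,"z":0.048,"spin":-2.1},{"fingers":-0.05,"x":0.366,"y":-0.02,"z":0.053,"spin":-2.1},{"fingers":-0.05,"x":0.366,"y":0.0,"z":0.053,"spin":-2.1}]' 25
python3 -m handwheel '[{"fingers":-0.05,"x":0,"y":0.03,"z":0,"spin":0},{"fingers":-0.05,"x":0,"y":0.07,"z":0,"spin":0},{"fingers":-0.05,"x":0,"y":0.1,"z":0,"spin":0},{"fingers":-0.05,"x":0,"y":0.1165,"z":0,"spin":0},{"fingers":-0.05,"x":0,"y":0.1165,"z":0,"spin":0},{"fingers":-1,"x":0,"y":0.1165,"z":0,"spin":0},{"fingers":-1,"x":0,"y":0.1165,"z":0,"spin":0},{"fingers":-1,"x":0,"y":0.1165,"z":0,"spin":0},{"fingers":-1,"x":0,"y":0.1165,"z":0,"spin":0},{"fingers":-1,"x":0,"y":0.1165,"z":0,"spin":0}]' 25
python3 -m handwheel '[{"fingers":-1,"x":0,"y":-0.015,"z":0,"spin":0},{"fingers":-1,"x":0,"y":-0.045,"z":0,"spin":0},{"fingers":-1,"x":0,"y":-0.08,"z":0,"spin":0},{"fingers":-1,"x":0,"y":-0.115,"z":0,"spin":0},{"fingers":-1,"x":0,"y":-0.14,"z":0,"spin":0},{"fingers":-1,"x":0,"y":-0.14,"z":0,"spin":0},{"fingers":-1,"x":-0.03,"y":-0.14,"z":0,"spin":0},{"fingers":-1,"x":-0.07,"y":-0.14,"z":0,"spin":0},{"fingers":-1,"x":-0.11,"y":-0.14,"z":0,"spin":0},{"fingers":-1,"x":-0.13,"y":-0.14,"z":0,"spin":0}]' 25
python3 - <<'E'
from h import *
go(.4953,.2722,.0535,-97.1)
E
```

```text
time_s: 12.4
ee_pos: [0.494, -0.1655, 0.1687]
eef_rot: [-1.567, -0.001, -1.661]
force: [0.6, 0.3, -1.4]
grip_width: 0.0446
time_s: 13.4
ee_pos: [0.4938, -0.1628, 0.0521]
eef_rot: [-1.569, -0.001, -1.658]
force: [-0.2, 0.1, 7.5]
grip_width: 0.0305
time_s: 14.4
ee_pos: [0.5041, -0.0306, 0.1899]
eef_rot: [-1.572, 0.0, -1.657]
force: [0.7, 0.3, -1.8]
grip_width: 0.0298
now x -0.3009 y 0.1364 z -0.0349 spin 2.2
after spin x -0.2994 y 0.1364 z -0.0462 spin 2.2
```

```bash
python3 -m handwheel '[{"fingers":-1,"x":-0.04,"y":0,"z":-0.005,"spin":0.3},{"fingers":-1,"x":-0.085,"y":0,"z":-0.010,"spin":0.6},{"fingers":-1,"x":-0.13,"y":0,"z":-0.015,"spin":1},{"fingers":-1,"x":-0.175,"y":0,"z":-0.02,"spin":1.5},{"fingers":-1,"x":-0.22,"y":0,"z":-0.025,"spin":2},{"fingers":-1,"x":-0.26,"y":0,"z":-0.03,"spin":2.2},{"fingers":-1,"x":-0.3,"y":0,"z":-0.035,"spin":2.2},{"fingers":-1,"x":-0.3,"y":0.0,"z":-0.035,"spin":2.2},{"fingers":-1,"x":-0.3,"y":0.04,"z":-0.035,"spin":2.2},{"fingers":-1,"x":-0.3,"y":0.06,"z":-0.035,"spin":2.2}]' 25
python3 -c "
from h import *
go(.4953,.2722,.0535,-97.1)"
```

```text
time_s: 15.4
ee_pos: [0.4948, 0.268, 0.1276]
eef_rot: [-1.574, -0.002, -1.697]
force: [-0.6, -0.9, -1.4]
grip_width: 0.0299
now x -0.0042 y 0.0741 z -0.0000 spin -0.1
after spin x -0.0042 y 0.0741 z -0.0000 spin -0.1
```

```bash
python3 -m handwheel '[{"fingers":-1,"x":-0.003,"y":0.03,"z":0,"spin":0},{"fingers":-1,"x":-0.003,"y":0.06,"z":0,"spin":0},{"fingers":-1,"x":-0.003,"y":0.0785,"z":0,"spin":0},{"fingers":-1,"x":-0.003,"y":0.0785,"z":0,"spin":0},{"fingers":-0.22,"x":-0.003,"y":0.0785,"z":0,"spin":0},{"fingers":-0.22,"x":-0.003,"y":0.0785,"z":0,"spin":0},{"fingers":-0.22,"x":-0.003,"y":0.0785,"z":0,"spin":0},{"fingers":-0.22,"x":-0.003,"y":0.05,"z":0,"spin":0},{"fingers":-0.22,"x":-0.003,"y":0.0,"z":0,"spin":0},{"fingers":-0.22,"x":-0.003,"y":-0.04,"z":0,"spin":0}]' 25
python3 - <<'E'
from h import *
go(.545,-.168,.052,-95)
E
```

```text
time_s: 16.4
ee_pos: [0.4964, 0.2718, 0.1736]
eef_rot: [-1.57, 0.001, -1.697]
force: [0.0, -0.8, 0.3]
grip_width: 0.0367
now x 0.4302 y 0.1216 z 0.1035 spin -2.2
after spin x 0.4339 y 0.1216 z 0.0867 spin -2.2
```

```bash
python3 -m handwheel '[{"fingers":-0.05,"x":0.035,"y":-0.02,"z":0.01,"spin":0},{"fingers":-0.05,"x":0.08,"y":-0.02,"z":0.02,"spin":0},{"fingers":-0.05,"x":0.125,"y":-0.02,"z":0.03,"spin":0},{"fingers":-0.05,"x":0.17,"y":-0.02,"z":0.04,"spin":-0.5},{"fingers":-0.05,"x":0.215,"y":-0.02,"z":0.05,"spin":-1},{"fingers":-0.05,"x":0.26,"y":-0.02,"z":0.06,"spin":-1.5},{"fingers":-0.05,"x":0.305,"y":-0.02,"z":0.07,"spin":-2},{"fingers":-0.05,"x":0.35,"y":-0.02,"z":0.08,"spin":-2.2},{"fingers":-0.05,"x":0.395,"y":-0.02,"z":0.095,"spin":-2.2},{"fingers":-0.05,"x":0.43,"y":-0.02,"z":0.1035,"spin":-2.2}]' 25
python3 -m handwheel '[{"fingers":-0.05,"x":0,"y":0.03,"z":0,"spin":0},{"fingers":-0.05,"x":0,"y":0.07,"z":0,"spin":0},{"fingers":-0.05,"x":0,"y":0.11,"z":0,"spin":0},{"fingers":-0.05,"x":0,"y":0.14,"z":0,"spin":0},{"fingers":-0.05,"x":0,"y":0.14,"z":0,"spin":0},{"fingers":-1,"x":0,"y":0.14,"z":0,"spin":0},{"fingers":-1,"x":0,"y":0.14,"z":0,"spin":0},{"fingers":-1,"x":0,"y":0.14,"z":0,"spin":0},{"fingers":-1,"x":0,"y":0.14,"z":0,"spin":0},{"fingers":-1,"x":0,"y":0.14,"z":0,"spin":0}]' 25
python3 -m handwheel '[{"fingers":-1,"x":0,"y":-0.015,"z":0,"spin":0},{"fingers":-1,"x":0,"y":-0.045,"z":0,"spin":0},{"fingers":-1,"x":0,"y":-0.08,"z":0,"spin":0},{"fingers":-1,"x":0,"y":-0.115,"z":0,"spin":0},{"fingers":-1,"x":0,"y":-0.14,"z":0,"spin":0},{"fingers":-1,"x":0,"y":-0.14,"z":0,"spin":0},{"fingers":-1,"x":-0.03,"y":-0.14,"z":0,"spin":0},{"fingers":-1,"x":-0.07,"y":-0.14,"z":0,"spin":0},{"fingers":-1,"x":-0.11,"y":-0.14,"z":0,"spin":0},{"fingers":-1,"x":-0.13,"y":-0.14,"z":0,"spin":0}]' 25
python3 - <<'E'
from h import *
go(.5428,.239,.0535,-97.1)
E
```

```text
time_s: 17.4
ee_pos: [0.545, -0.1704, 0.1914]
eef_rot: [-1.57, -0.0, -1.66]
force: [1.0, 0.1, -0.7]
grip_width: 0.0448
time_s: 18.4
ee_pos: [0.5458, -0.168, 0.0529]
eef_rot: [-1.568, -0.001, -1.658]
force: [-1.5, -0.2, 7.3]
grip_width: 0.0299
time_s: 19.4
ee_pos: [0.5559, -0.0357, 0.1907]
eef_rot: [-1.572, 0.0, -1.657]
force: [0.7, -1.0, -1.7]
grip_width: 0.0295
now x -0.2725 y 0.1372 z -0.0367 spin 2.2
after spin x -0.2709 y 0.1372 z -0.0470 spin 2.2
```

```bash
python3 -m handwheel '[{"fingers":-1,"x":-0.04,"y":0,"z":-0.005,"spin":0.3},{"fingers":-1,"x":-0.085,"y":0,"z":-0.010,"spin":0.6},{"fingers":-1,"x":-0.13,"y":0,"z":-0.015,"spin":1},{"fingers":-1,"x":-0.175,"y":0,"z":-0.02,"spin":1.5},{"fingers":-1,"x":-0.22,"y":0,"z":-0.025,"spin":2},{"fingers":-1,"x":-0.25,"y":0,"z":-0.03,"spin":2.2},{"fingers":-1,"x":-0.275,"y":0,"z":-0.037,"spin":2.2},{"fingers":-1,"x":-0.275,"y":0.0,"z":-0.037,"spin":2.2},{"fingers":-1,"x":-0.275,"y":0.01,"z":-0.037,"spin":2.2},{"fingers":-1,"x":-0.275,"y":0.01,"z":-0.037,"spin":2.2}]' 25
python3 - <<'E'
from h import *
go(.5428,.239,.0535,-97.1)
p,d=shot('side','side5');crop(p,'s5',190,330,110,260,4)
E
```

```text
time_s: 20.4
ee_pos: [0.5431, 0.2378, 0.1791]
eef_rot: [-1.573, -0.001, -1.698]
force: [-0.6, -0.5, -1.5]
grip_width: 0.03
now x -0.0012 y 0.1256 z -0.0004 spin -0.2
after spin x -0.0012 y 0.1256 z -0.0004 spin -0.2
```

View pics/s5.png

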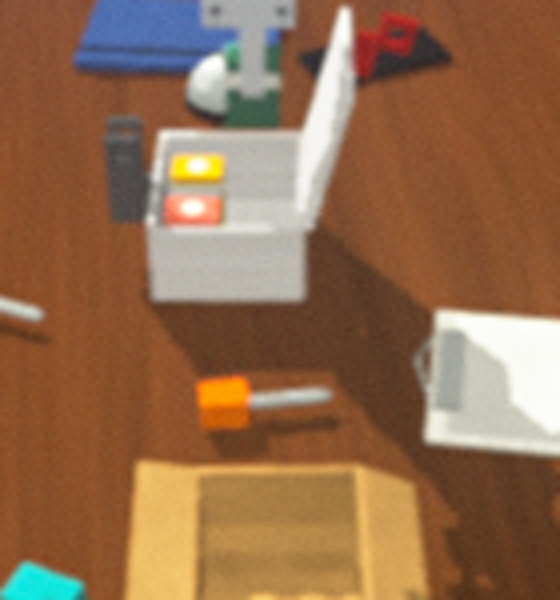

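Yellow and coral stand upright in the tin at (197,167) and (193,208). I place the green one and clear upward.

```bash
python3 -m handwheel '[{"fingers":-1,"x":0,"y":0.04,"z":0,"spin":0},{"fingers":-1,"x":0,"y":0.08,"z":0,"spin":0},{"fingers":-1,"x":0,"y":0.11,"z":0,"spin":0},{"fingers":-1,"x":0,"y":0.1285,"z":0,"spin":0},{"fingers":-1,"x":0,"y":0.1285,"z":0,"spin":0},{"fingers":-0.15,"x":0,"y":0.1285,"z":0,"spin":0},{"fingers":-0.15,"x":0,"y":0.1285,"z":0,"spin":0},{"fingers":-0.15,"x":0,"y":0.1285,"z":0,"spin":0},{"fingers":-0.15,"x":0,"y":0.09,"z":0,"spin":0},{"fingers":-0.15,"x":0,"y":0.045,"z":0,"spin":0}]' 25
python3 -m handwheel '[{"fingers":-0.15,"x":0,"y":-0.045,"z":0,"spin":0},{"fingers":-0.15,"x":0,"y":-0.09,"z":0,"spin":0},{"fingers":-0.15,"x":0,"y":-0.13,"z":0,"spin":0},{"fingers":-1,"x":0.0,"y":-0.16,"z":0,"spin":0},{"fingers":-1,"x":0.02,"y":-0.19,"z":0,"spin":0},{"fingers":-1,"x":0.04,"y":-0.19,"z":0.0,"spin":0},{"fingers":-1,"x":0.04,"y":-0.19,"z":0.0,"spin":0},{"fingers":-1,"x":0.04,"y":-0.19,"z":0,"spin":0},{"fingers":-1,"x":0.04,"y":-0.19,"z":0,"spin":0},{"fingers":-1,"x":0.04,"y":-0.19,"z":0,"spin":0}]' 25
python3 - <<'E'
from h import *
x,y=loc((.519,.236),-7.1,.16,-.04);print(x,y,np.hypot(x,y));go(x,y,.18,-97.1)
E
```

```text
time_s: 21.45
ee_pos: [0.5428, 0.2385, 0.136]
eef_rot: [-1.573, -0.001, -1.697]
force: [-0.4, 0.3, 0.8]
grip_width: 0.0397
time_s: 22.45
ee_pos: [0.5385, 0.1998, 0.3254]
eef_rot: [-1.572, -0.0, -1.696]
force: [1.3, -0.2, -0.4]
grip_width: 0.0008
0.6728 0.1765 0.6955660213092643
now x 0.0063 y 0.1454 z 0.1362 spin -0.1
after spin x 0.0065 y 0.1454 z 0.1362 spin -0.1
```

```bash
python3 -m handwheel '[{"fingers":-1,"x":0.006,"y":0,"z":0.04,"spin":0},{"fingers":-1,"x":0.006,"y":0,"z":0.08,"spin":0},{"fingers":-1,"x":0.006,"y":0,"z":0.12,"spin":0},{"fingers":-1,"x":0.006,"y":0,"z":0.136,"spin":0},{"fingers":-1,"x":0.006,"y":0,"z":0.136,"spin":0},{"fingers":-1,"x":0.006,"y":0.04,"z":0.136,"spin":0},{"fingers":-1,"x":0.006,"y":0.08,"z":0.136,"spin":0},{"fingers":-1,"x":0.006,"y":0.12,"z":0.136,"spin":0},{"fingers":-1,"x":0.006,"y":0.145,"z":0.136,"spin":0},{"fingers":-1,"x":0.006,"y":0.145,"z":0.136,"spin":0}]' 25
python3 -m handwheel '[{"fingers":-1,"x":0,"y":0,"z":-0.012,"spin":0},{"fingers":-1,"x":0,"y":0,"z":-0.024,"spin":0},{"fingers":-1,"x":0,"y":0,"z":-0.036,"spin":0},{"fingers":-1,"x":0,"y":0,"z":-0.048,"spin":0},{"fingers":-1,"x":0,"y":0,"z":-0.06,"spin":0},{"fingers":-1,"x":0,"y":0,"z":-0.072,"spin":0},{"fingers":-1,"x":0,"y":0,"z":-0.084,"spin":0},{"fingers":-1,"x":0,"y":0,"z":-0.096,"spin":0},{"fingers":-1,"x":0,"y":0,"z":-0.106,"spin":0},{"fingers":-1,"x":0,"y":0,"z":-0.116,"spin":0}]' 25
python3 - <<'E'
from h import *
p,d=shot('side','side6');crop(p,'s6',190,330,80,230,4)
E
```

```text
time_s: 23.45
ee_pos: [0.6707, 0.1766, 0.1772]
eef_rot: [-1.577, -0.002, -1.696]
force: [-0.1, -0.4, 0.4]
grip_width: 0.0006
time_s: 24.45
ee_pos: [0.5573, 0.1911, 0.1824]
eef_rot: [-1.569, 0.001, -1.697]
force: [1.3, 0.3, -0.2]
grip_width: 0.0006
```

View pics/s6.png

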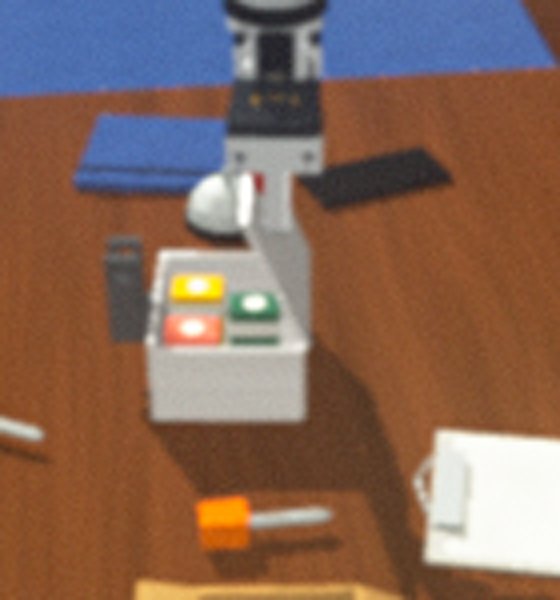

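All three boxes stand in the tin, and the lid is past vertical. I press it down.

```bash
python3 -m handwheel '[{"fingers":-1,"x":0,"y":0.004,"z":-0.013,"spin":0},{"fingers":-1,"x":0,"y":0.008,"z":-0.026,"spin":0},{"fingers":-1,"x":0,"y":0.012,"z":-0.039,"spin":0},{"fingers":-1,"x":0,"y":0.026,"z":-0.05,"spin":0},{"fingers":-1,"x":0,"y":0.04,"z":-0.06,"spin":0},{"fingers":-1,"x":0,"y":0.052,"z":-0.066,"spin":0},{"fingers":-1,"x":0,"y":0.064,"z":-0.074,"spin":0},{"fingers":-1,"x":0,"y":0.072,"z":-0.08,"spin":0},{"fingers":-1,"x":0,"y":0.078,"z":-0.08,"spin":0},{"fingers":-1,"x":0,"y":0.081,"z":-0.08,"spin":0}]' 25
python3 -m handwheel '[{"fingers":-1,"x":0,"y":0.001,"z":0,"spin":0},{"fingers":-1,"x":0,"y":0.002,"z":0,"spin":0},{"fingers":-1,"x":0,"y":0.003,"z":0,"spin":0},{"fingers":-1,"x":0,"y":0.003,"z":0,"spin":0},{"fingers":-1,"x":0,"y":0.003,"z":0,"spin":0},{"fingers":-1,"x":0,"y":0.003,"z":0,"spin":0},{"fingers":-1,"x":0,"y":0.003,"z":0,"spin":0},{"fingers":-1,"x":0,"y":0.003,"z":0,"spin":0},{"fingers":-1,"x":0,"y":0.003,"z":0,"spin":0},{"fingers":-1,"x":0,"y":0.003,"z":0,"spin":0}]' 25
```

```text
time_s: 25.5
ee_pos: [0.4784, 0.2008, 0.0997]
eef_rot: [-1.571, -0.0, -1.697]
force: [-0.5, -0.1, 0.8]
grip_width: 0.0001
time_s: 26.5
ee_pos: [0.4787, 0.2009, 0.0989]
eef_rot: [-1.57, 0.0, -1.697]
force: [-11.5, -3.2, 22.7]
grip_width: 0.0007
```

```bash
python3 -m handwheel '[{"fingers":-1,"x":0,"y":-0.03,"z":0,"spin":0},{"fingers":-1,"x":0,"y":-0.07,"z":0,"spin":0},{"fingers":-1,"x":0,"y":-0.11,"z":0,"spin":0},{"fingers":-0.2,"x":0.04,"y":-0.12,"z":0,"spin":-1},{"fingers":-0.2,"x":0.08,"y":-0.12,"z":0,"spin":-2},{"fingers":-0.2,"x":0.12,"y":-0.12,"z":0,"spin":-4},{"fingers":-0.2,"x":0.15,"y":-0.12,"z":-0.03,"spin":-6},{"fingers":-0.2,"x":0.15,"y":-0.12,"z":-0.06,"spin":-8},{"fingers":-0.2,"x":0.15,"y":-0.12,"z":-0.09,"spin":-8.1},{"fingers":-0.2,"x":0.15,"y":-0.12,"z":-0.09,"spin":-8.1}]' 25
python3 - <<'E'
from h import *
print(get_obs()['ee_pos'],get_obs()['qpos'][5])
p,d=shot('top','top7');pins('top',p,d);W=world('top',d);H=hsv(p)
s,ds=shot('side','side7');pins('side',s,ds);Ws=world('side',ds)
for n,w,h in(('top',W,H),('side',Ws,hsv(s))):
    R=(w[...,0]>.38)&(w[...,0]<.48)&(w[...,1]>.2)&(w[...,1]<.29)&(w[...,2]>.1)&(w[...,2]<.14)
    red=R&((h[...,0]<8)|(h[...,0]>172))&(h[...,1]>150)
    print(n,'lock',R.sum(),w[R].mean(0),w[R].min(0),w[R].max(0),'red',red.sum(),w[red].mean(0) if red.any() else '')
    L=(abs(w[...,0]-.52)<.05)&(abs(w[...,1]-.236)<.05)&(w[...,2]>.05)
    A=np.c_[w[L][:,:2],np.ones(L.sum())];print('lid plane',np.linalg.lstsq(A,w[L][:,2],rcond=None)[0],w[L][:,2].mean())
a=np.ascontiguousarray(p[120:240,110:260]);b=np.ascontiguousarray(s[90:230,190:330])
cv2.imwrite('pics/m7.png',np.hstack([cv2.resize(i[:,:,::-1],(400,400),interpolation=cv2.INTER_CUBIC) for i in(a,b)]))
E
```

```text
time_s: 27.5
ee_pos: [0.3685, 0.0633, 0.2176]
eef_rot: [-1.57, 0.0, -1.556]
force: [0.4, 0.6, -0.3]
grip_width: 0.0374
[0.36850769 0.06329666 0.21756953] 1.6275907349060266
top orange 111 236.0 197.1 plane z.026 [0.4947 0.0176 0.026 ] depth [0.495 0.018 0.023]
top orange 57 175.6 270.9 plane z.026 [0.2797 0.1869 0.026 ] depth [0.28  0.187 0.024]
side orange 66 177.7 182.4 plane z.026 [0.2836 0.1662 0.026 ] depth [0.281 0.179 0.016]
side orange 80 245.6 209.9 plane z.026 [0.4958 0.0078 0.026 ] depth [0.497 0.02  0.015]
side orange 39 272.6 372.8 plane z.026 [ 0.5113 -0.4778  0.026 ] depth [ 0.512 -0.476  0.022]
top lock 137 [0.43439983 0.24632645 0.11880962] [0.41952054 0.22709095 0.10020248] [0.46861836 0.2651352  0.12912695] red 15 [0.43120311 0.24531476 0.12233793]
lid plane [-0.00719512  0.00272921  0.08225477] 0.07915934812986115
side lock 102 [0.43177563 0.24010206 0.11600042] [0.41699846 0.22430894 0.10016799] [0.4458182  0.26892803 0.12637616] red 12 [0.43040329 0.24632499 0.1211232 ]
lid plane [-0.00591344 -0.00317414  0.0831455 ] 0.07932650158611813
```

View pics/m7.png

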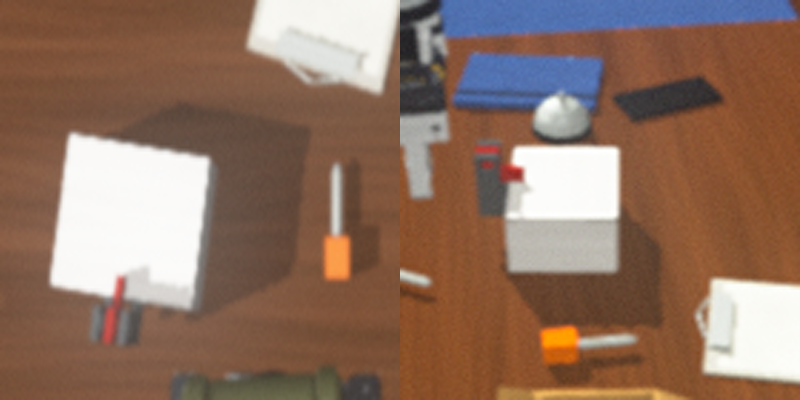

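The lid is flat at 79 mm and the red tongue sits between the plates at (115,310). The pin at (337,255) has not moved. Now to grasp it.

Run:
```python
from h import *
for n in('top','side'):
    z=np.load(n+'7.npz');w=world(n,z['d']);L=(abs(w[...,0]-.52)<.12)&(abs(w[...,1]-.236)<.1)&(w[...,2]>.07)&(w[...,2]<.088)&(hsv(z['p'])[...,1]<70)&(hsv(z['p'])[...,2]>130)
    b=max(blobs(L),key=np.sum);print(n,cv2.minAreaRect((w[b][:,:2]*1000).astype(np.float32)))
go(.495,.018,.021,-89)
```

```text
top ((519.6116943359375, 235.77069091796875), (148.767333984375, 130.86819458007812), 83.08946990966797)
side ((517.1088256835938, 234.21417236328125), (153.34512329101562, 128.9379119873047), 83.09363555908203)
now x 0.0472 y 0.1967 z 0.1235 spin -0.1
after spin x 0.0475 y 0.1967 z 0.1234 spin -0.1
```

```bash
python3 -m handwheel '[{"fingers":-0.1,"x":0.02,"y":0,"z":0.04,"spin":0},{"fingers":-0.1,"x":0.04,"y":0,"z":0.08,"spin":0},{"fingers":-0.1,"x":0.047,"y":0,"z":0.115,"spin":0},{"fingers":-0.1,"x":0.047,"y":0,"z":0.1235,"spin":0},{"fingers":-0.1,"x":0.047,"y":0.04,"z":0.1235,"spin":0},{"fingers":-0.1,"x":0.047,"y":0.08,"z":0.1235,"spin":0},{"fingers":-0.1,"x":0.047,"y":0.11,"z":0.1235,"spin":0},{"fingers":-0.1,"x":0.047,"y":0.13,"z":0.1235,"spin":0},{"fingers":-0.1,"x":0.047,"y":0.13,"z":0.1235,"spin":0},{"fingers":-0.1,"x":0.047,"y":0.13,"z":0.1235,"spin":0}]' 25
python3 - <<'E'
from h import *
go(.495,.018,.021,-89)
s,ds=shot('side','side8');pins('side',s,ds);crop(s,'s8',190,310,130,240,4.5)
E
```

```text
time_s: 28.6
ee_pos: [0.4948, 0.0183, 0.0875]
eef_rot: [-1.571, -0.0, -1.555]
force: [-0.2, -0.2, -0.7]
grip_width: 0.0422
now x 0.0003 y 0.0665 z 0.0002 spin -0.1
after spin x 0.0003 y 0.0665 z 0.0002 spin -0.1
side orange 68 177.6 182.3 plane z.026 [0.2831 0.167  0.026 ] depth [0.281 0.18  0.016]
side orange 77 245.2 209.6 plane z.026 [0.495  0.0091 0.026 ] depth [0.496 0.021 0.015]
side orange 19 270.7 365.9 plane z.026 [ 0.5094 -0.4638  0.026 ] depth [ 0.508 -0.47   0.039]
side orange 18 275.2 380.0 plane z.026 [ 0.5146 -0.4921  0.026 ] depth [ 0.516 -0.486  0.011]
```

View pics/s8.png

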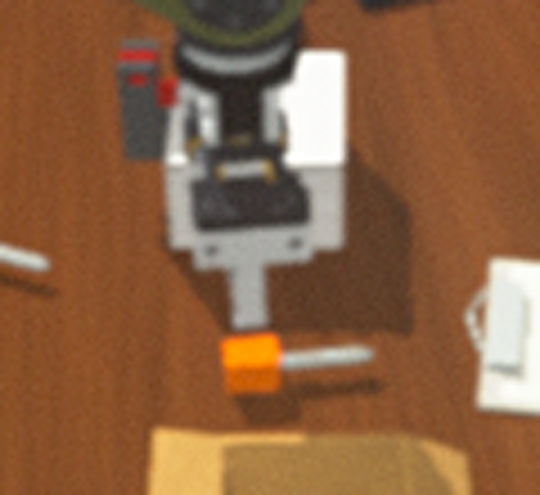

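```bash
python3 -m handwheel '[{"fingers":-0.1,"x":0,"y":0.03,"z":0,"spin":0},{"fingers":-0.1,"x":0,"y":0.055,"z":0,"spin":0},{"fingers":-0.1,"x":0,"y":0.0665,"z":0,"spin":0},{"fingers":-0.1,"x":0,"y":0.0665,"z":0,"spin":0},{"fingers":-0.1,"x":0,"y":0.0665,"z":0,"spin":0},{"fingers":-1,"x":0,"y":0.0665,"z":0,"spin":0},{"fingers":-1,"x":0,"y":0.0665,"z":0,"spin":0},{"fingers":-1,"x":0,"y":0.0665,"z":0,"spin":0},{"fingers":-1,"x":0,"y":0.0665,"z":0,"spin":0},{"fingers":-1,"x":0,"y":0.0665,"z":0,"spin":0}]' 35
python3 -m handwheel '[{"fingers":-1,"x":0,"y":-0.02,"z":0,"spin":0},{"fingers":-1,"x":0,"y":-0.05,"z":0,"spin":0},{"fingers":-1,"x":0,"y":-0.08,"z":0,"spin":0},{"fingers":-1,"x":0,"y":-0.11,"z":0,"spin":-5},{"fingers":-1,"x":0,"y":-0.12,"z":0,"spin":-12},{"fingers":-1,"x":0,"y":-0.12,"z":0,"spin":-19},{"fingers":-1,"x":0,"y":-0.12,"z":0,"spin":-26},{"fingers":-1,"x":0,"y":-0.12,"z":0,"spin":-33},{"fingers":-1,"x":0,"y":-0.12,"z":0,"spin":-40},{"fingers":-1,"x":0,"y":-0.12,"z":0,"spin":-44}]' 35
python3 - <<'E'
from h import *
x,y=loc((.432,.246),-6.9,0,-.130);print(x,y);go(x,y,.13,-6.9)
E
```

```text
time_s: 29.65
ee_pos: [0.4947, 0.0182, 0.0211]
eef_rot: [-1.57, -0.0, -1.555]
force: [-0.7, -0.5, 7.9]
grip_width: 0.0256
time_s: 30.65
ee_pos: [0.4942, 0.0182, 0.1405]
eef_rot: [-1.571, 0.0, -0.783]
force: [0.8, 0.5, -0.6]
grip_width: 0.026
0.4164 0.1169
now x -0.1248 y 0.0105 z 0.0151 spin -37.9
after spin x -0.0891 y 0.0105 z 0.0886 spin -37.9
```

```bash
python3 -m handwheel '[{"fingers":-1,"x":-0.02,"y":0,"z":0.002,"spin":-6},{"fingers":-1,"x":-0.04,"y":0,"z":0.004,"spin":-12},{"fingers":-1,"x":-0.06,"y":0,"z":0.006,"spin":-18},{"fingers":-1,"x":-0.08,"y":0,"z":0.008,"spin":-24},{"fingers":-1,"x":-0.1,"y":0,"z":0.010,"spin":-30},{"fingers":-1,"x":-0.12,"y":0,"z":0.012,"spin":-36},{"fingers":-1,"x":-0.125,"y":0.01,"z":0.015,"spin":-38},{"fingers":-1,"x":-0.125,"y":0.0225,"z":0.015,"spin":-38},{"fingers":-1,"x":-0.125,"y":0.0225,"z":0.015,"spin":-38},{"fingers":-1,"x":-0.125,"y":0.0225,"z":0.015,"spin":-38}]' 35
python3 - <<'E'
from h import *
p,d=shot('top','top9');s,ds=shot('side','side9')
go(.4164,.1169,.118,-6.9)
a=p[170:240,120:220];b=s[90:210,170:290]
cv2.imwrite('pics/m9.png',np.hstack([cv2.resize(np.ascontiguousarray(a[:,:,::-1]),(400,280),interpolation=cv2.INTER_CUBIC),cv2.resize(np.ascontiguousarray(b[:,:,::-1]),(400,400),interpolation=cv2.INTER_CUBIC)[60:340]]))
E
```

```text
time_s: 31.65
ee_pos: [0.417, 0.1171, 0.1178]
eef_rot: [-1.571, 0.001, -0.126]
force: [0.3, -0.2, -0.2]
grip_width: 0.0259
now x -0.0007 y 0.0002 z -0.0003 spin -0.3
after spin x -0.0007 y 0.0002 z -0.0003 spin -0.3
```

View pics/m9.png

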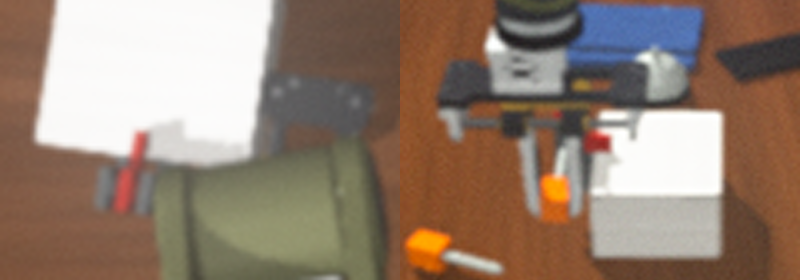

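Both views of the rod are blocked by the arm and gripper. I check the side camera's bias against the known pin-in-hand position and measure the lock from the same camera.

Run:
```python
from h import *
z=np.load('side9.npz');p,d=z['p'],z['d'];W=world('side',d);H=hsv(p)
m=(H[...,0]>4)&(H[...,0]<20)&(H[...,1]>150)&(H[...,2]>120)&(W[...,2]>.06)&(W[...,2]<.16)&(abs(W[...,0]-.417)<.05)&(W[...,1]<.15)
b=max(blobs(m,10),key=np.sum);v,u=np.nonzero(b);print(len(u),u.min(),u.max(),v.min(),v.max(),u.mean(),v.mean())
for r in range(v.min(),v.max()+1): print(r,u[v==r].min(),u[v==r].max(),W[r,u[v==r]].mean(0).round(4))
c=cams.get_calibration('side')
def proj(n,P):
    c=cams.get_calibration(n);q=c['view']@np.r_[P,1];return [c['fx']*q[0]/q[2]+c['cx'],c['fy']*q[1]/q[2]+c['cy']]
o=get_obs()['ee_pos']
for dx in(-.013,0,.013):
  for dz in(-.013,.013):
    q=loc(o[:2],-6.9,dx,-.018);print('end face',dx,dz,np.round(proj('side',[*q,.110+dz]),1))
# lock plates in side7 / top7 : end plate face columns per row
for n in('side','top'):
    z=np.load(n+'7.npz');p,d=z['p'],z['d'];W=world(n,d);H=hsv(p)
    g=(abs(W[...,0]-.432)<.03)&(abs(W[...,1]-.246)<.03)&(W[...,2]>.09)&(W[...,2]<.135)
    v,u=np.nonzero(g)
    for r in np.unique(v): k=u[v==r];print(n,r,k.min(),k.max(),W[r,k].mean(0).round(4),H[r,k[len(k)//2]])
    for dx in(-.014,.014):
      for dy in(-.018,.018):
        print(n,'pred top',dx,dy,np.round(proj(n,[*loc((.432,.246),-6.9,dx,dy),.124]),1))
```

```text
147 221 242 225 276 230.26530612244898 252.80272108843536
225 224 225 [ 0.4321 -0.1138  0.0894]
226 224 233 [ 0.4434 -0.1162  0.0868]
227 224 237 [ 0.4545 -0.1189  0.0845]
228 224 238 [ 0.4559 -0.1209  0.0827]
229 224 238 [ 0.452  -0.1259  0.0844]
230 224 238 [ 0.4561 -0.1294  0.0838]
231 224 238 [ 0.4538 -0.1326  0.0836]
232 224 238 [ 0.448  -0.1373  0.0853]
233 223 224 [ 0.4285 -0.142   0.0888]
234 223 224 [ 0.4284 -0.1458  0.089 ]
235 223 223 [ 0.427  -0.1496  0.0894]
236 223 224 [ 0.4281 -0.1523  0.0884]
237 223 223 [ 0.4268 -0.157   0.0898]
238 223 223 [ 0.4266 -0.1589  0.0881]
239 223 223 [ 0.4266 -0.1641  0.0901]
240 223 223 [ 0.4264 -0.1654  0.0878]
241 223 224 [ 0.4275 -0.1693  0.0881]
242 223 224 [ 0.4274 -0.1722  0.0876]
243 223 223 [ 0.4261 -0.1763  0.0886]
244 223 223 [ 0.426 -0.181  0.09 ]
245 222 223 [ 0.4245 -0.181   0.0865]
246 222 223 [ 0.4244 -0.1847  0.0869]
247 222 222 [ 0.4232 -0.191   0.0904]
248 222 223 [ 0.4244 -0.194   0.0899]
249 222 222 [ 0.423  -0.1963  0.089 ]
250 222 222 [ 0.4228 -0.1982  0.0875]
251 222 222 [ 0.4227 -0.2016  0.0877]
252 222 222 [ 0.422
[... 2401 characters left out ...]
1 101 149]
top 213 144 159 [0.4437 0.2437 0.1158] [  1 142 179]
top 214 144 159 [0.441  0.244  0.1161] [  2 150 179]
top 215 144 158 [0.4382 0.2449 0.1179] [  2 158 202]
top 216 144 158 [0.4355 0.2451 0.1167] [  1 157 203]
top 217 144 158 [0.4328 0.2454 0.1147] [  1 156 198]
top 218 143 158 [0.4301 0.2467 0.114 ] [  1 155 194]
top 219 143 158 [0.4274 0.247  0.1143] [  1 157 201]
top 220 143 158 [0.4247 0.2464 0.1169] [  2 161 200]
top 221 144 158 [0.4221 0.2448 0.1178] [  2 149 171]
top 222 153 157 [0.4196 0.2333 0.1192] [  5  12 125]
top pred top -0.014 -0.018 [156.  223.4]
top pred top -0.014 0.018 [142.7 221.5]
top pred top 0.014 -0.018 [157.5 213.1]
top pred top 0.014 0.018 [144.3 211.2]
```

Run:
```python
from h import *
z=np.load('side9.npz');p,d=z['p'],z['d'];H=hsv(p)
for r in range(158,180): print(r,[f"{H[r,c,0]}/{H[r,c,1]}" for c in range(208,226)])
```

```text
158 ['24/7', '60/3', '30/4', '5/47', '10/136', '11/158', '11/166', '10/131', '12/54', '22/13', '48/12', '56/10', '50/10', '0/0', '30/5', '55/10', '42/11', '45/6']
159 ['23/12', '30/2', '36/10', '13/50', '11/141', '11/168', '10/163', '10/133', '13/57', '17/16', '30/13', '30/13', '30/7', '60/8', '45/6', '0/0', '48/11', '17/20']
160 ['20/9', '60/3', '70/6', '8/49', '10/158', '11/198', '11/194', '11/162', '11/97', '13/61', '10/67', '10/73', '10/28', '23/6', '30/5', '42/8', '24/10', '20/8']
161 ['21/15', '42/8', '45/4', '7/58', '10/182', '13/223', '15/226', '14/207', '15/162', '15/144', '14/153', '11/153', '9/84', '11/12', '45/3', '40/10', '0/8', '0/5']
162 ['22/17', '68/6', '66/9', '6/69', '10/189', '15/240', '18/255', '19/253', '18/236', '18/223', '17/223', '13/193', '9/112', '11/24', '50/5', '60/5', '30/8', '60/13']
163 ['12/23', '50/5', '60/3', '6/70', '10/196', '16/241', '19/255', '19/255', '19/255', '19/255', '18/254', '14/209', '8/128', '6/31', '45/3', '45/6', '40/11', '15/10']
164 ['13/21', '30/5', '70/5', '5/54', '11/192', '14/234', '18/255', '19/255', '19/255', '19/255', '19/255
[... 2048 characters left out ...]
163', '11/167', '12/165', '11/162', '10/153', '11/152', '12/161', '11/164', '11/148', '11/159', '11/158', '11/158', '11/161', '11/155', '11/157']
177 ['11/167', '11/163', '11/165', '12/163', '12/171', '12/169', '10/154', '12/162', '11/154', '11/161', '12/156', '10/156', '12/156', '11/150', '12/153', '12/164', '10/155', '12/163']
178 ['11/169', '11/171', '12/166', '12/163', '11/161', '12/161', '12/162', '11/161', '11/170', '11/166', '10/157', '12/169', '13/158', '12/161', '12/160', '11/153', '11/155', '11/155']
179 ['12/163', '11/163', '12/172', '11/168', '12/160', '12/167', '12/168', '12/169', '11/162', '11/163', '11/157', '12/164', '12/154', '12/155', '10/160', '10/156', '11/160', '11/156']
```

The side camera agrees with the robot: the grip centre is at column 215.95 against 216.0 predicted. The lock comes out at x ≈ 0.4335, so I shift 1 mm and start the insertion.

```bash
python3 -m handwheel '[{"fingers":-1,"x":0.001,"y":0,"z":0.005,"spin":-0.3},{"fingers":-1,"x":0.001,"y":0,"z":0.010,"spin":-0.3},{"fingers":-1,"x":0.001,"y":0,"z":0.015,"spin":-0.3},{"fingers":-1,"x":0.001,"y":0,"z":0.02,"spin":-0.3},{"fingers":-1,"x":0.001,"y":0,"z":0.025,"spin":-0.3},{"fingers":-1,"x":0.001,"y":0,"z":0.029,"spin":-0.3},{"fingers":-1,"x":0.001,"y":0,"z":0.033,"spin":-0.3},{"fingers":-1,"x":0.001,"y":0,"z":0.037,"spin":-0.3},{"fingers":-1,"x":0.001,"y":0,"z":0.04,"spin":-0.3},{"fingers":-1,"x":0.001,"y":0,"z":0.04,"spin":-0.3}]' 35
python3 -c "
from h import *
o=get_obs();print(o['force'],o['moment'],o['ee_pos'])
go(*loc((.4335,.246),-6.9,0,-.036),.118,-6.9)
s,ds=shot('side','side10');p,d=shot('top','top10')"
python3 -m handwheel '[{"fingers":-1,"x":0,"y":0,"z":0.002,"spin":0},{"fingers":-1,"x":0,"y":0,"z":0.004,"spin":0},{"fingers":-1,"x":0,"y":0,"z":0.006,"spin":0},{"fingers":-1,"x":0,"y":0,"z":0.008,"spin":0},{"fingers":-1,"x":0,"y":0,"z":0.01,"spin":0},{"fingers":-1,"x":0,"y":0,"z":0.012,"spin":0},{"fingers":-1,"x":0,"y":0,"z":0.014,"spin":0},{"fingers":-1,"x":0,"y":0,"z":0.016,"spin":0},{"fingers":-1,"x":0,"y":0,"z":0.018,"spin":0},{"fingers":-1,"x":0,"y":0,"z":0.018,"spin":0}]' 35
python3 -c "
from h import *
o=get_obs();print(o['force'],o['moment'],o['ee_pos'])
go(*loc((.4335,.246),-6.9,0,-.036),.118,-6.9)"
```

```text
time_s: 32.75
ee_pos: [0.4228, 0.1572, 0.1179]
eef_rot: [-1.571, -0.0, -0.119]
force: [-0.3, 0.7, -0.7]
grip_width: 0.0259
[-0.30227021  0.72107855 -0.65479198] [-0.03116365 -0.04657184 -0.06479933] [0.4227644  0.15721226 0.11793482]
now x 0.0001 y -0.0001 z 0.0535 spin 0.1
after spin x 0.0000 y -0.0001 z 0.0535 spin 0.1
time_s: 33.85
ee_pos: [0.4249, 0.175, 0.1179]
eef_rot: [-1.571, 0.0, -0.119]
force: [-0.2, 0.6, -0.5]
grip_width: 0.0259
[-0.21205046  0.60882044 -0.47134945] [ 0.0200639  -0.03410797 -0.02003894] [0.42487031 0.17500654 0.11792745]
now x 0.0001 y -0.0001 z 0.0356 spin 0.1
after spin x 0.0001 y -0.0001 z 0.0356 spin 0.1
```

No contact force, and the tip is through the first plate and the tongue. I continue.

```bash
python3 -m handwheel '[{"fingers":-1,"x":0,"y":0,"z":0.003,"spin":0},{"fingers":-1,"x":0,"y":0,"z":0.006,"spin":0},{"fingers":-1,"x":0,"y":0,"z":0.009,"spin":0},{"fingers":-1,"x":0,"y":0,"z":0.012,"spin":0},{"fingers":-1,"x":0,"y":0,"z":0.015,"spin":0},{"fingers":-1,"x":0,"y":0,"z":0.018,"spin":0},{"fingers":-1,"x":0,"y":0,"z":0.021,"spin":0},{"fingers":-1,"x":0,"y":0,"z":0.024,"spin":0},{"fingers":-1,"x":0,"y":0,"z":0.027,"spin":0},{"fingers":-1,"x":0,"y":0,"z":0.028,"spin":0}]' 35
python3 -m handwheel '[{"fingers":-1,"x":0,"y":0,"z":0.001,"spin":0},{"fingers":-1,"x":0,"y":0,"z":0.002,"spin":0},{"fingers":-1,"x":0,"y":0,"z":0.003,"spin":0},{"fingers":-1,"x":0,"y":0,"z":0.004,"spin":0},{"fingers":-1,"x":0,"y":0,"z":0.005,"spin":0},{"fingers":-1,"x":0,"y":0,"z":0.006,"spin":0},{"fingers":-1,"x":0,"y":0,"z":0.0065,"spin":0},{"fingers":-1,"x":0,"y":0,"z":0.007,"spin":0},{"fingers":-1,"x":0,"y":0,"z":0.007,"spin":0},{"fingers":-1,"x":0,"y":0,"z":0.007,"spin":0}]' 35
python3 -c "
from h import *
o=get_obs();print(o['force'],o['moment'],o['ee_pos'])
go(*loc((.4335,.246),-6.9,0,-.036),.118,-6.9)"
```

```text
time_s: 34.85
ee_pos: [0.4282, 0.2029, 0.1179]
eef_rot: [-1.571, 0.0, -0.119]
force: [-0.4, 0.1, -0.4]
grip_width: 0.0258
time_s: 35.85
ee_pos: [0.4288, 0.2075, 0.118]
eef_rot: [-1.575, 0.001, -0.119]
force: [-4.4, -20.7, 8.2]
grip_width: 0.0257
[ -4.41163217 -20.66592114   8.15042635] [-3.54582091  0.55625224 -0.1012742 ] [0.42875474 0.20753427 0.11795395]
now x 0.0001 y -0.0000 z 0.0028 spin 0.1
after spin x 0.0001 y -0.0000 z 0.0028 spin 0.1
```

The grip meets the outer plate with 21 N and the tip is well past the far plate. I release and rise.

```bash
python3 -m handwheel '[{"fingers":-1,"x":0,"y":0,"z":-0.001,"spin":0},{"fingers":-0.2,"x":0,"y":0,"z":-0.001,"spin":0},{"fingers":-0.2,"x":0,"y":0,"z":-0.001,"spin":0},{"fingers":-0.2,"x":0,"y":0,"z":-0.001,"spin":0},{"fingers":-0.2,"x":0,"y":0,"z":-0.001,"spin":0},{"fingers":-0.2,"x":0,"y":-0.01,"z":-0.001,"spin":0},{"fingers":-0.2,"x":0,"y":-0.03,"z":-0.001,"spin":0},{"fingers":-0.2,"x":0,"y":-0.06,"z":-0.001,"spin":0},{"fingers":-0.2,"x":0,"y":-0.1,"z":-0.001,"spin":0},{"fingers":-0.2,"x":0,"y":-0.13,"z":-0.001,"spin":0}]' 35
python3 -m handwheel '[{"fingers":-0.2,"x":0,"y":0,"z":-0.04,"spin":0},{"fingers":-0.2,"x":0,"y":0,"z":-0.08,"spin":0},{"fingers":-0.2,"x":0,"y":0,"z":-0.13,"spin":0},{"fingers":-0.2,"x":0,"y":0,"z":-0.18,"spin":0},{"fingers":-0.2,"x":0,"y":0,"z":-0.23,"spin":0},{"fingers":-0.2,"x":0,"y":0,"z":-0.28,"spin":0},{"fingers":-0.2,"x":0,"y":0,"z":-0.33,"spin":0},{"fingers":-0.2,"x":0,"y":0,"z":-0.36,"spin":0},{"fingers":-0.2,"x":0,"y":0,"z":-0.36,"spin":0},{"fingers":-0.2,"x":0,"y":0,"z":-0.36,"spin":0}]' 35
python3 - <<'E'
from h import *
p,d=shot('top','top11');s,ds=shot('side','side11')
a=p[190:250,120:200];b=s[120:180,190:270]
cv2.imwrite('pics/m11.png',np.vstack([cv2.resize(np.ascontiguousarray(i[:,:,::-1]),(400,300),interpolation=cv2.INTER_CUBIC) for i in(a,b)]))
cv2.imwrite('pics/all11.png',np.hstack([cv2.resize(i[:,:,::-1],(400,300)) for i in(p,s)]))
for n,dd,pp in(('top',d,p),('side',ds,s)):
    w=world(n,dd);h=hsv(pp);L=(abs(w[...,0]-.52)<.05)&(abs(w[...,1]-.236)<.05)&(w[...,2]>.05);print(w[L][:,2].mean())
    m=(h[...,0]>6)&(h[...,0]<20)&(h[...,1]>150)&(h[...,2]>200)&(w[...,2]>.07)&(abs(w[...,0]-.43)<.06)&(abs(w[...,1]-.2)<.07)
    print(n,m.sum(),w[m].min(0),w[m].max(0))
    pins(n,pp,dd)
E
```

```text
time_s: 36.85
ee_pos: [0.429, 0.2087, 0.251]
eef_rot: [-1.57, -0.002, -0.119]
force: [-0.3, 0.4, -0.6]
grip_width: 0.0379
time_s: 37.85
ee_pos: [0.386, -0.149, 0.2484]
eef_rot: [-1.571, -0.0, -0.121]
force: [-0.5, -0.0, -0.1]
grip_width: 0.0376
0.07910589912507798
top 115 [0.41472336 0.18857064 0.09393354] [0.44153277 0.22269912 0.12412326]
top orange 119 178.0 269.8 plane z.026 [0.2831 0.18   0.026 ] depth [0.283 0.18  0.023]
0.07899106577945145
side 5 [0.42321117 0.19039111 0.11113843] [0.42993283 0.19328597 0.11507727]
side orange 65 177.4 182.5 plane z.026 [0.2826 0.1658 0.026 ] depth [0.28  0.179 0.016]
side orange 30 272.8 372.6 plane z.026 [ 0.5118 -0.4775  0.026 ] depth [ 0.512 -0.478  0.027]
```

View pics/m11.png

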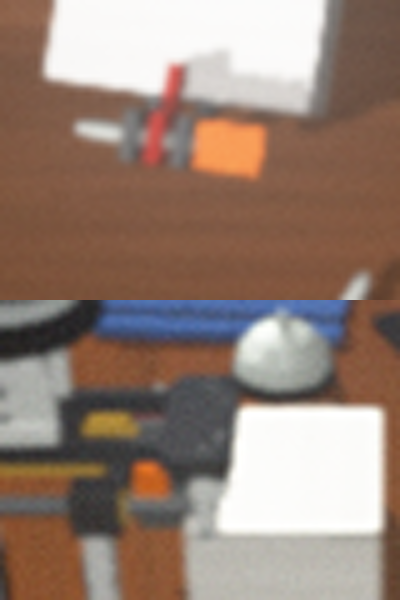

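View pics/all11.png

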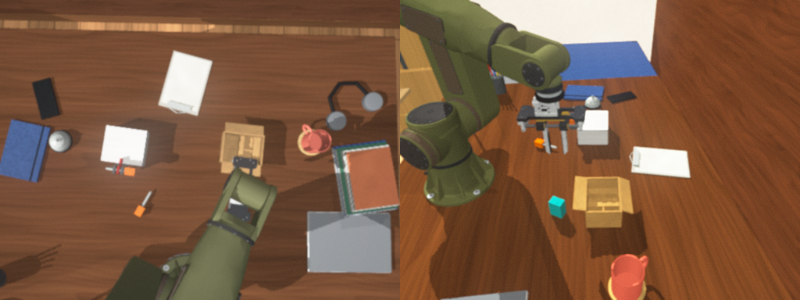

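The rod runs through all three plates, with its tip at (80,130), and the grip sits against the outer plate at (195,148). The lid is flat, the carton is empty with its flaps back, and the bystanders look unmoved. I hand the job in.

```bash
python3 -c "
from h import *
print(workorder.hand_in())"
```

```text
the job is handed in; nothing more can be done
None
```

I finished the task and handed it in at about 38 s of the 210 s allowed. Both carton flaps are folded back, and the coral, yellow and green ink boxes stand upright in the tin. There was no blue one today. The tin's lid is shut, and the right-hand pin is pushed in from the robot's right until its grip met the outer plate, then released.

**Last checks**
- **Lid:** level, with its top at about 79 mm in both cameras; 80 mm is fully shut.
- **Lock:** the top view shows the rod through both plates and the red tongue, with the grip against the outer plate. The wrist felt 21 N when it touched. In the last side view the gripper hid most of the lock.
- **Carton:** empty, with both flaps out flat.
- **Bystanders:** the mug, bell and clipboard look unmoved by eye; I did not measure them. The other pin reads the same position as before, and the turquoise box looks untouched.

**Disagreement:** the grip touched the plate 2.8 mm sooner than my position estimate predicted. I put that down to error in the lock and grasp estimates, because the rod tip was already well past the far plate.

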